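# Clear the scraps into the bin and lock its spring lid

## Task

Clear the food scraps on the tiled sill (squeezed lemon halves, apple cores, bread heel, corn cob, rib bone, whichever are there) into the white scrap bin. When they are all in, push its sprung lid down until it lies level and stays caught, then swing the grey keeper bar over it and press it home into its clip. Leave the whole lemon and everything else on the sill where it is.

Things in the scene. Friction and masses are not known exactly. Their poses are not given: they have to be found in the camera images.
- bin: White plastic kitchen scrap bin, an open-topped box 190 (its x) by 170 (its y) by 130 mm tall with 4 mm walls, stuck to the sill by suction feet (it does not move). Origin: centre of its underside; its x points from the front wall to the hinge side, z up. The walls end 130 mm above the sill.
- bin_mouth (a point): Centre of the bin's open mouth, level with the rim, 130 mm above the sill. While the lid stands open it and its front lip overhang the rear 60 mm of the mouth, so things go in through the front part, with the hand turned so that it clears the lid.
- lid_hinge (a point): Middle of the lid's hinge line, along the bin's y, at the rear (+x of the bin) rim, 132 mm above the sill.
- lid_pad (a point): Middle of the grey thumb pad on the lid's outer face, 183 mm from the hinge line, where the lid is pressed. The lid is a white plate 207 mm long (hinge to front edge), 178 mm wide, 5 mm thick; its inner face passes through the hinge line, so its outer face lies 5 mm off it.
- lid (a joint): Angle of the lid, rad: 0 lies level on the rim, 1.40 (80 degrees) stands open on its stop, front edge about 336 mm above the sill, outer face to the rear. A spring always pushes it open; in the last 15 mm a bar under its front lip snaps past a sprung roller on the front wall and the lid then stays level by itself. At the pad this takes about 6 N, rising to 15 N at the snap.
- keeper_hinge (a point): Pivot of the keeper bar, on a bracket on the bin's left (+y) wall, 45 mm in front of the bin's middle, 148 mm above the sill; its axis is along the bin's x.
- keeper_end (a point): Top face of the keeper bar's free end, 205 mm from its pivot (the bar goes on 10 mm past it). The bar is a grey plastic bar 14 mm wide (along the bin's x), 10 mm thick and 215 mm long, centred on the pivot line. A nose 34 mm long with a 28 mm wide steel cross bar hangs from it 197 mm from the pivot.
- keeper (a joint): Angle of the keeper bar, rad: 0 is shut, lying level across the closed lid (6 mm above it, end beyond the right, -y, wall); 1.57 stands upright; at the start it leans outward over the bin's left side. The pivot is stiff, so the bar stays where it is left. In the last 0.07 rad its nose snaps past a sprung roller on the right wall, with about 8 N of push at the end, and is then shut.
- lemon_half_a: Squeezed lemon half, a scrap: 50 mm across at the pale cut face, 32 mm high, as placed lying cut side up, its rind narrowing to a 30 mm foot. Origin: centre of its underside, z up as placed. Loose, about 40 g; may be absent.
- lemon_half_b: Squeezed lemon half, a scrap: 50 mm across at the pale cut face, 32 mm high, as placed lying cut side up, its rind narrowing to a 30 mm foot. Origin: centre of its underside, z up as placed. Loose, about 40 g; may be absent.
- apple_core_a: Apple core, a scrap: spool shape, 60 mm long (its x), ends 32 mm square-ish, waist 18 mm thick over the middle 32 mm, as placed lying on its side, 32 mm high. Origin: centre of its underside, z up as placed. Loose, about 40 g; may be absent.
- apple_core_b: Apple core, a scrap: spool shape, 60 mm long (its x), ends 32 mm square-ish, waist 18 mm thick over the middle 32 mm, as placed lying on its side, 32 mm high. Origin: centre of its underside, z up as placed. Loose, about 40 g; may be absent.
- bread_heel: Hard heel of bread, a scrap: brown slab 70 (its x) by 44 (its y) by 26 mm high. Origin: centre of its underside, z up as placed. Loose, about 40 g; may be absent.
- corn_cob: Stump of a bare corn cob, a scrap: 70 mm long (its x), 28 mm thick, lying on its side. Origin: centre of its underside, z up as placed. Loose, about 40 g; may be absent.
- rib_bone: Rib bone, a scrap: pale bar 90 mm long (its x), 15 mm wide (its y), 14 mm high, with knobbly ends. Origin: centre of its underside, z up as placed. Loose, about 40 g; may be absent.
- whole_lemon: Uncut whole lemon, 75 mm long (its x), 54 mm thick; fresh food, not a scrap. Origin under its middle.
- sponge: Dish sponge 85 x 55 x 29 mm, stays. Origin: centre of its underside.
- jam_jar: Clear glass jam jar with screw lid, 72 mm across, 100 mm tall, far right; stays. Origin: centre of its underside.
- funnel: Orange funnel standing mouth down, 102 mm across, 105 mm tall, at the back; stays. Origin: centre of its underside.
- pot_scraper: Flat silicone pot scraper 110 x 70 x 8 mm, on the right; stays. Origin: centre of its underside.
- soap_dish: Stainless soap dish with a bar of soap, 85 x 120 x 28 mm, on the right; stays. Origin: centre of its underside.

How it is judged:
By the outcome, as a careful person would: the job done as asked, in the order asked, and still so for the second after the job is handed in, with the robot touching nothing.
Of lemon_half_a, lemon_half_b, apple_core_a, apple_core_b, bread_heel, corn_cob, rib_bone only 4 to 6 are there at a start; the rules pass over those that are not, and their reading is None.
At some moment in a run one of lemon_half_a, lemon_half_b, apple_core_a, apple_core_b, bread_heel, corn_cob, rib_bone may be knocked a few centimetres aside while the robot is not near it.
Once in a run the grip may slacken for a moment while it holds something.
It also fails if it takes over 210 s, if anything falls off the work surface, if the arm or the gripper's body presses on something with over 40 N, if the wrist force passes 120 N, or if a joint passes its speed limit or range.

## Robot

A 6-joint arm with a two-finger parallel gripper is mounted at the origin on the work surface. World frame = base frame: x ahead of the robot, y to its left, z up, the work surface at z = 0. Lengths are in m, angles in degrees, forces in N, time in s.
With the tool pointing down it reaches from about 0.375 to 0.9 m from the base axis. Payload 3.1 kg.
Tool frame: the origin (TCP) lies at the very end of the fingers, on their centre line; the grasp point (between the pads) lies 19 mm behind it; z points along the fingers, y is the direction in which the jaws open and shut (so a half turn about z gives the same grasp; the last joint's range is limited). The gripper opens to 87 mm and grips with 3 to 60 N. Pads are 19 mm wide; open, the fingers measure 117 mm over their backs; the gripper's body (75 mm by 190 mm) begins 51 mm behind the grasp point.
Start: joints at [56.866, 30.224, 82.088, -0, 67.689, -10.227], TCP at [0.243, 0.576, 0.223] pointing down, gripper open.
Joint ranges: [-176.69, 176.69], [-43.24, 126.21], [12.49, 139.97], [-82, 262], [0, 151.66], [-163.58, 163.58]. Speed limits (degrees/s): [159.86, 159.86, 180, 180, 180, 180].

## Interface

Orientations are given as a 3x3 rotation matrix whose columns are the frame's x, y, z axes.
In Python, from rig import readout, capture, camera_model, bot, spot_in, regions_of gives the robot as it stands.
- The arm moves only by the tool send_rows, never from a script. Its argument "moves" is a list that holds one entry, the list of rows, each a list of 7 numbers: the turn, a rotation vector about the tool's x, y, z in degrees, then the shift along the tool's x, y, z in cm, then the opening, from -1 (shut) to 1 (fully open). A call has exactly 5 rows; each row shifts and turns the commanded pose from where the row before left it, along the tool's axes as they then stand; what a row does not reach is not made up. A row lasts 1/10 s, in which the tool goes at most 50 mm and 8.59 degrees, less where a joint would pass 70% of its speed; a pose out of reach is approached as far as the arm can. A call with a gripper value outside its range is refused whole. The fingers move at their own pace and stop on an object; the grip force is fixed at half the most. Time passes only in rows, so rows that do not move let the fingers close, or fill a call up. It gives the time, the measured TCP pose, the force and the opening at its end, in the units of the state.
- readout.read_state(): the state, without advancing time (a new reading comes with each control period).
- capture(name): name is "scene" or "top"; returns the picture (480x640x3 uint8, blue, green, red); there is no depth.
- camera_model(name): a dict with "camera_matrix" (3x3 intrinsics, pixels), "k1" (the pictures are not rectified: a ray, as slopes to the right and down, at radius r is drawn at 1 + k1 r^2 times it, then the intrinsics apply), "pose" (4x4, takes a point from camera to world coordinates). Camera axes: x right, y up, looking along -z (the intrinsics and any distortion apply to the point x, -y, -z); pixel columns grow to the right and rows downward; lengths in m; the calibration is good to about 2 mm. A picture is of the moment at which its call begins. camera_model takes no time and is no camera call.
- bot.hand_in(): hands the job in, once; it reports no verdict.
Trained networks look in the newest picture that a camera, given by its name, has taken for a name from the list of things; names that differ only in an ending like _2 or _b are one class to them, and where a whole thing is asked for, a point or a joint stands for the part that bears it (a point fixed in the world has none). Each returns a list of dicts, best first, with "p" (0 to 1); they miss things now and then, are a little off and sometimes report something else, mostly with a low value. They report only what shows in the picture. A call takes as long as a camera call.
- spot_in(camera, thing): "location" ([x, y, z] in m, in world coordinates, good to about 4 mm: the middle of the surface that is visible of it).
- regions_of(camera, thing): "mask" (480x640 bool, what is visible of it).
The state is a dict: "time_s": time; "joint_positions": joint angles; "qvel": joint speeds; "tau": joint torques, N m; "position": TCP position; "tcp_rot": TCP orientation; "force": force on the tool from outside, world axes, zero at the start; "moment": the same for the moment, N m; "opening": opening from 0.0 (shut) to 1.0 (fully open).
Only numpy, scipy, OpenCV 4.12 (cv2) and the standard library are available. Lean on these libraries where they do the work, as an engineer would, in place of code of your own. Each camera call takes 0.05 s, during which the arm holds its last target. There are 200 camera calls.

## Working session

There is one attempt and no reset: what is moved stays moved. The work goes in short steps, Python scripts to look and compute and a tool call to move; the robot and the scene stay as the last step left them, time stands still between calls to the robot, and variables do not carry over. Pictures are saved under pics/ and viewed, about 12 in all and at most 16, crops included, and the job is handed in when it is done.

Besides the shell and the picture viewer there is one more tool, called after ">>>" as a command line: name --argument value ..., lists and objects as JSON in quotes. send_rows: Moves the arm, as the interface text tells. Its arguments: {"type":"object","properties":{"moves":{"type":"array","items":{"type":"array","items":{"type":"array","items":{"type":"number"}}}}},"required":["moves"]}

```bash
mkdir -p pics; ls; python3 - <<'E'
from rig import readout, capture, camera_model, bot, spot_in, regions_of
import cv2, numpy as np
np.set_printoptions(precision=3,suppress=True)
for c in ("scene","top"):
    im=capture(c); cv2.imwrite(f"pics/{c}0.png",im)
    m=camera_model(c); print(c,m["camera_matrix"].tolist(),m["k1"],m["pose"].round(3).tolist() if hasattr(m["pose"],"round") else m["pose"])
for t in ["bin","lid_pad","keeper_end","lemon_half_a","apple_core_a","bread_heel","corn_cob","rib_bone","whole_lemon","sponge","jam_jar","funnel","pot_scraper","soap_dish"]:
    for c in ("scene","top"):
        print(t,c,[(round(d["p"],2),np.round(d["location"],3).tolist()) for d in spot_in(c,t)])
s=readout.read_state(); print(s)
E
```

```text
pics
scene [[525.9537705072687, 0.0, 316.4144879162985], [0.0, 525.9537705072687, 242.22944860155732], [0.0, 0.0, 1.0]] -0.1595021009538339 [[0.878, -0.36, 0.316, 1.018], [0.479, 0.663, -0.576, -0.831], [-0.002, 0.657, 0.754, 1.113], [0.0, 0.0, 0.0, 1.0]]
top [[566.1767880184512, 0.0, 318.49617118801257], [0.0, 566.1767880184512, 234.1837253474101], [0.0, 0.0, 1.0]] 0.025346317969020968 [[-0.005, 0.992, -0.125, 0.441], [-1.0, -0.005, -0.002, -0.059], [-0.003, 0.125, 0.992, 1.285], [0.0, 0.0, 0.0, 1.0]]
bin scene [(0.75, [0.6, 0.153, 0.122]), (0.46, [0.648, -0.22, 0.046])]
bin top [(0.86, [0.544, 0.195, 0.01])]
lid_pad scene [(0.73, [0.621, 0.16, 0.249])]
lid_pad top [(0.95, [0.6, 0.168, 0.333])]
keeper_end scene [(0.69, [0.543, 0.356, 0.293])]
keeper_end top [(0.71, [0.536, 0.347, 0.268])]
lemon_half_a scene [(0.69, [0.564, -0.22, 0.031]), (0.61, [0.449, -0.329, 0.035])]
lemon_half_a top [(0.93, [0.555, -0.21, 0.028]), (0.58, [0.447, -0.319, 0.035]), (0.38, [0.638, -0.107, 0.028])]
apple_core_a scene [(0.86, [0.632, -0.315, 0.03]), (0.54, [0.803, -0.083, 0.022])]
apple_core_a top [(0
[... 1044 characters left out ...]
448, 0.01])]
soap_dish scene [(0.65, [0.546, -0.47, 0.02]), (0.29, [0.45, -0.329, 0.032])]
soap_dish top [(0.75, [0.54, -0.46, 0.02]), (0.73, [0.604, 0.165, 0.334]), (0.51, [0.636, -0.108, 0.028])]
{'time_s': 1.5, 'joint_positions': array([ 56.865,  30.225,  82.088,   0.001,  67.688, -10.227]), 'qvel': array([ 0.026,  0.028, -0.036,  0.102,  0.133, -0.017]), 'tau': array([  0.   , -44.001, -17.698,   0.063,   0.051,  -0.   ]), 'position': array([0.243, 0.576, 0.223]), 'tcp_rot': array([[-0.921,  0.389, -0.   ],
       [ 0.389,  0.921, -0.   ],
       [ 0.   , -0.   , -1.   ]]), 'force': array([-0.389, -0.822,  0.222]), 'moment': array([ 0.024, -0.024, -0.013]), 'opening': 1.0006055282324349}
```

View pics/scene0.png

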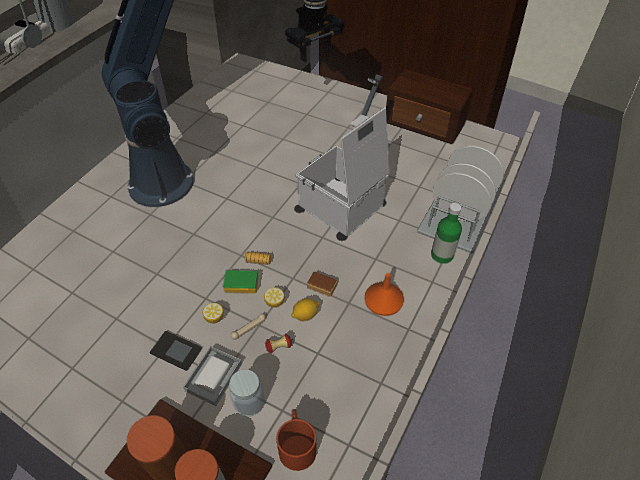

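View pics/top0.png

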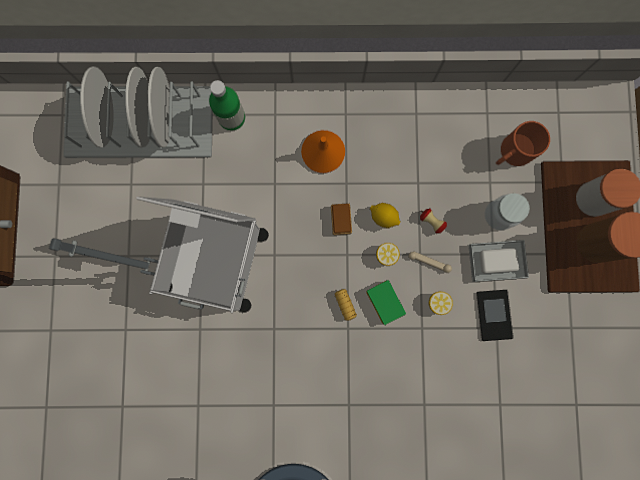

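The scene shows six scraps to the right of the bin: corn cob at scene px (258,257), bread (322,283), lemon halves (275,297) and (213,312), bone (250,325) and apple core (279,343). The bin's lid stands open at the rear, and the keeper leans out to the left. Next I'll measure orientations and the bin pose.

```bash
cat > h.py <<'E'
from rig import readout, capture, camera_model, bot, spot_in, regions_of
import cv2, numpy as np
np.set_printoptions(precision=3,suppress=True)
H={"lemon_half_a":.032,"apple_core_a":.03,"bread_heel":.026,"corn_cob":.028,"rib_bone":.014,"whole_lemon":.054,"sponge":.029}
def ray(cam,px):
    m=camera_model(cam);K=np.array(m["camera_matrix"]);P=np.array(m["pose"])
    u=cv2.undistortPoints(np.float64(px).reshape(-1,1,2),K,np.array([m["k1"],0,0,0,0.]))[:,0]
    return P[:3,3],np.c_[u[:,0],-u[:,1],-np.ones(len(u))]@P[:3,:3].T
def back(cam,px,z):
    o,d=ray(cam,px); return o+d*((z-o[2])/d[:,2])[:,None]
def proj(cam,pts):
    m=camera_model(cam);K=np.array(m["camera_matrix"]);P=np.array(m["pose"])
    c=(np.atleast_2d(pts)-P[:3,3])@P[:3,:3]; s=np.c_[c[:,0],-c[:,1]]/-c[:,2:]
    s=s*(1+m["k1"]*(s**2).sum(1,keepdims=True)); return s@K[:2,:2].T+K[:2,2]
def rects(cam,t):
    out=[]
    for r in regions_of(cam,t):
        m=r["mask"].astype(np.uint8); cs=cv2.findContours(m,0,1)[0]
        if not cs: continue
        c=max(cs,key=cv2.contourArea)
        if len(c)<4: continue
        w=back(cam,c[:,0],H[t]/2)[:,:2]
        (cx,cy),(a,b),_=R=cv2.minAreaRect((w*1000).astype(np.float32))
        bx=cv2.boxPoints(R); e=max([bx[1]-bx[0],bx[2]-bx[1]],key=np.linalg.norm)
        out.append((round(r["p"],2),round(cx/1e3,4),round(cy/1e3,4),"len",round(max(a,b)),round(min(a,b)),"longaxis_deg",round(np.degrees(np.arctan2(e[1],e[0]))%180,1)))
    return out
def goto(x,y,z,yaw=None):
    """print shift (tool axes, cm) and z-turn from the present pose; yaw = world direction of jaw axis, deg (mod 180)"""
    s=readout.read_state(); R=s["tcp_rot"]; p=s["position"]
    j=np.degrees(np.arctan2(R[1,1],R[0,1]))
    if yaw is not None:
        d=(yaw-j+90)%180-90; print("tool turn rz:",round(-d,1),"j6",round(s["joint_positions"][5],1))
        R2=R@cv2.Rodrigues(np.array([0,0,np.radians(-d)]))[0]
    else: R2=R
    w=np.array([x,y,z])-p
    print("jaw deg",round(j,1),"shift now cm",(R.T@w*100).round(1),"after turn cm",(R2.T@w*100).round(1))
def st():
    s=readout.read_state(); print(s["time_s"],"pos",s["position"],"F",s["force"],"open",round(s["opening"],3),"jaw",np.degrees(np.arctan2(s["tcp_rot"][1,1],s["tcp_rot"][0,1])).round(1),"j",s["joint_positions"].round(1))
E
python3 - <<'E'
from h import *
im=capture("top"); capture("scene")
for t in H:
    print(t,rects("top",t))
cv2.imwrite("pics/bin.png",cv2.resize(im[170:340,40:290],None,fx=3.2,fy=3.2,interpolation=cv2.INTER_CUBIC))
E
```

```text
lemon_half_a [(0.96, 0.5552, -0.2106, 'len', 50, 49, 'longaxis_deg', np.float32(134.3)), (0.91, 0.4465, -0.3249, 'len', 49, 46, 'longaxis_deg', np.float32(89.8)), (0.69, 0.6501, -0.482, 'len', 103, 72, 'longaxis_deg', np.float32(111.6)), (0.48, 0.7929, -0.0663, 'len', 100, 97, 'longaxis_deg', np.float32(25.9))]
apple_core_a [(0.61, 0.6306, -0.3139, 'len', 64, 33, 'longaxis_deg', np.float32(47.7))]
bread_heel [(0.88, 0.6353, -0.1069, 'len', 71, 44, 'longaxis_deg', np.float32(3.3))]
corn_cob [(0.63, 0.4422, -0.1138, 'len', 69, 29, 'longaxis_deg', np.float32(20.5))]
rib_bone [(0.71, 0.5384, -0.3056, 'len', 100, 19, 'longaxis_deg', np.float32(68.6))]
whole_lemon [(0.61, 0.6401, -0.2062, 'len', 57, 57, 'longaxis_deg', np.float32(103.0))]
sponge []
```

View pics/bin.png

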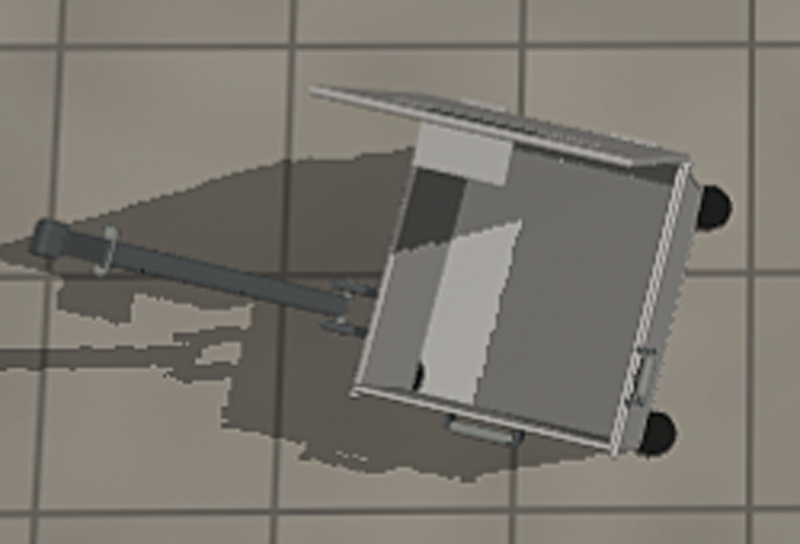

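The crop shows the bin rim: front-left corner at crop (353,392), front-right (615,453), rear-right (688,162). The keeper arm runs from its pivot near crop (350,308) out to its end near (45,238).

```bash
python3 - <<'E'
from h import *
c=np.array([[353,392],[615,453],[688,162]])/3.2+[40,170]
w=back("top",c,.13); print(w)
yv=w[0]-w[1]; xv=w[2]-w[1]
print(np.linalg.norm(yv),np.linalg.norm(xv),np.degrees(np.arctan2(yv[1],yv[0]))-90,np.degrees(np.arctan2(xv[1],xv[0])))
yaw=(np.degrees(np.arctan2(yv[1],yv[0]))-90+np.degrees(np.arctan2(xv[1],xv[0])))/2
a=np.radians(yaw);X=np.array([np.cos(a),np.sin(a)]);Y=np.array([-X[1],X[0]])
C=((w[0,:2]-X*0+X*.095-Y*.085)+(w[1,:2]+X*.095+Y*.085)+(w[2,:2]-X*.095+Y*.085))/3
print("yaw",yaw,"centre",C)
# check in scene: draw rim
R=[np.r_[C+sx*X*.095+sy*Y*.085,.13] for sx,sy in((1,1),(1,-1),(-1,-1),(-1,1))]
im=capture("scene"); cv2.polylines(im,[proj("scene",R).astype(int).reshape(-1,1,2)],True,(0,0,255),1)
t=np.radians(80);L=[np.r_[C+X*(.095-.207*np.cos(t))+sy*Y*.089,.132+.207*np.sin(t)] for sy in(1,-1)]
cv2.polylines(im,[proj("scene",L).astype(int).reshape(-1,1,2)],True,(0,255,0),1)
cv2.imwrite("pics/rim.png",cv2.resize(im[60:260,240:440],None,fx=3,fy=3))
np.save("bin.npy",np.r_[C,a])
for n,p in (("drop",(-.04,0)),("hinge",(.095,0))): print(n,C+X*p[0]+Y*p[1])
goto(*(C-X*.04),.22,np.degrees(a)+90)
goto(.4422,-.1138,.12,110.5)
E
```

```text
[[0.469 0.286 0.13 ]
 [0.43  0.119 0.13 ]
 [0.615 0.075 0.13 ]]
0.170926229037277 0.19077942831563988 -13.297711363341264 -13.432780530071764
yaw -13.365245946706514 centre [0.542 0.18 ]
drop [0.503 0.189]
hinge [0.635 0.158]
tool turn rz: -9.5 j6 -10.2
jaw deg 67.1 shift now cm [-39.  -25.5   0.3] after turn cm [-34.2 -31.6   0.3]
tool turn rz: -43.4 j6 -10.2
jaw deg 67.1 shift now cm [-45.2 -55.8  10.3] after turn cm [  5.5 -71.6  10.3]
```

View pics/rim.png

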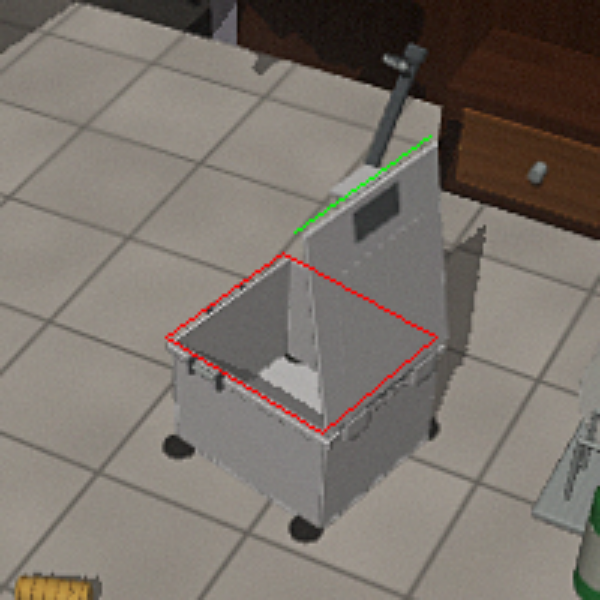

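>>> send_rows --moves '[[[0,0,-8.5,0,0,0,0.3],[0,0,-8.5,0,0,0,0.3],[0,0,-8.5,0,0,0,0.3],[0,0,-8.5,0,0,0,0.3],[0,0,-8.5,0,0,0,0.3]]]'

```text
time_s: 2.5
position: [0.2432, 0.5757, 0.2225]
tcp_rot: [[-0.94, -0.341, -0.0], [-0.341, 0.94, -0.0], [0.0, 0.0, -1.0]]
force: [0.0, -0.4, -0.1]
opening: 0.678
```

>>> send_rows --moves '[[[0,0,0,0.4,-4.8,0,0.3],[0,0,0,0.4,-4.8,0,0.3],[0,0,0,0.4,-4.8,0,0.3],[0,0,0,0.4,-4.8,0,0.3],[0,0,0,0.4,-4.8,0,0.3]]]'

```text
time_s: 3.0
position: [0.3051, 0.3413, 0.2228]
tcp_rot: [[-0.942, -0.336, 0.001], [-0.336, 0.942, 0.0], [-0.001, -0.0, -1.0]]
force: [0.5, 0.3, -0.0]
opening: 0.647
```

>>> send_rows --moves '[[[0,0,0,0.4,-4.8,0,0.3],[0,0,0,0.4,-4.8,0,0.3],[0,0,0,0.4,-4.8,0,0.3],[0,0,0,0.4,-4.8,0,0.3],[0,0,0,0.4,-4.8,0,0.3]]]'

```text
time_s: 3.5
position: [0.367, 0.1083, 0.223]
tcp_rot: [[-0.942, -0.336, 0.002], [-0.336, 0.942, 0.0], [-0.001, -0.0, -1.0]]
force: [1.0, 0.4, -0.1]
opening: 0.65
```

>>> send_rows --moves '[[[0,0,0,0.4,-4.8,2,0.3],[0,0,0,0.4,-4.8,2,0.3],[0,0,0,0.4,-4.8,2,0.3],[0,0,0,0.4,-4.8,2,0.3],[0,0,0,0,0,0,0.3]]]'

```text
time_s: 4.0
position: [0.4165, -0.0741, 0.1445]
tcp_rot: [[-0.944, -0.329, 0.002], [-0.329, 0.944, -0.002], [-0.001, -0.002, -1.0]]
force: [0.2, 0.2, -0.5]
opening: 0.649
```

```bash
python3 - <<'E'
from h import *
st(); im=capture("top"); capture("scene")
print(rects("top","corn_cob"))
print(rects("scene","corn_cob"))
goto(.4422,-.1138,.007,110.5)
cv2.imwrite("pics/c1.png",np.hstack([cv2.resize(im[170:350,260:480],None,fx=2,fy=2)]))
E
```

```text
4.0 pos [ 0.417 -0.074  0.145] F [ 0.236  0.158 -0.466] open 0.649 jaw 109.2 j [ -25.3   22.8  114.8   -0.1   42.2 -134.4]
[(0.47, 0.472, -0.1038, 'len', 22, 8, 'longaxis_deg', np.float32(108.1)), (0.22, 0.6452, 0.2262, 'len', 265, 52, 'longaxis_deg', np.float32(77.2))]
[(0.83, 0.4434, -0.1192, 'len', 71, 36, 'longaxis_deg', np.float32(19.7))]
tool turn rz: -0.9 j6 -134.3
jaw deg 109.6 shift now cm [-1.2 -5.3 13.9] after turn cm [-1.1 -5.4 13.9]
```

>>> send_rows --moves '[[[0,0,-0.9,-0.6,-2.8,2,0.3],[0,0,0,-0.6,-2.7,3,0.3],[0,0,0,0,0,3.5,0.3],[0,0,0,0,0,3,0.3],[0,0,0,0,0,2.3,0.3]]]'

```text
time_s: 4.7
position: [0.4437, -0.1142, 0.0072]
tcp_rot: [[-0.936, -0.353, -0.0], [-0.353, 0.936, 0.0], [0.0, 0.0, -1.0]]
force: [0.7, -0.3, 0.6]
opening: 0.648
```

>>> send_rows --moves '[[[0,0,0,0,0,0,0.3],[0,0,0,0,0,0,-1],[0,0,0,0,0,0,-1],[0,0,0,0,0,0,-1],[0,0,0,0,0,0,-1]]]'

```text
time_s: 5.2
position: [0.4446, -0.1162, 0.009]
tcp_rot: [[-0.937, -0.35, 0.002], [-0.35, 0.937, -0.001], [-0.002, -0.002, -1.0]]
force: [0.5, 0.6, 0.5]
opening: 0.371
```

```bash
python3 - <<'E'
from h import *
st(); goto(.503,.189,.22,76.6)
E
```

```text
5.2 pos [ 0.445 -0.116  0.009] F [0.486 0.598 0.498] open 0.371 jaw 110.5 j [ -28.6   41.   114.4    0.    24.5 -139.1]
tool turn rz: 33.9 j6 -139.1
jaw deg 110.5 shift now cm [-16.2  26.5 -21.1] after turn cm [  1.3  31.  -21.1]
```

>>> send_rows --moves '[[[0,0,0,0,0,0,-1],[0,0,0,0,0,0,-1],[0,0,0,0,0,-1,-1],[0,0,0,0,0,-2,-1],[0,0,0,0,0,-2,-1]]]'

```text
time_s: 5.7
position: [0.4434, -0.1159, 0.0586]
tcp_rot: [[-0.937, -0.35, -0.001], [-0.35, 0.937, 0.001], [0.001, 0.001, -1.0]]
force: [-0.1, 0.3, -0.0]
opening: 0.319
```

>>> send_rows --moves '[[[0,0,8.5,0,0,-3,-1],[0,0,8.5,0,0,-3.5,-1],[0,0,8.5,0,0,-3.5,-1],[0,0,8.5,0,0,-3.5,-1],[0,0,0,0,0,-2.5,-1]]]'

```text
time_s: 6.2
position: [0.4439, -0.1161, 0.2206]
tcp_rot: [[-0.972, 0.236, 0.002], [0.236, 0.972, -0.001], [-0.003, -0.001, -1.0]]
force: [0.3, -0.6, -0.7]
opening: 0.321
```

>>> send_rows --moves '[[[0,0,0,0.2,4,0,-1],[0,0,0,0.2,4.5,0,-1],[0,0,0,0.2,4.5,0,-1],[0,0,0,0.2,4.5,0,-1],[0,0,0,0.2,4.5,0,-1]]]'

```text
time_s: 6.7
position: [0.4851, 0.1018, 0.2184]
tcp_rot: [[-0.972, 0.234, 0.0], [0.234, 0.972, -0.0], [-0.0, -0.0, -1.0]]
force: [-0.1, -1.4, -0.9]
opening: 0.322
```

```bash
python3 - <<'E'
from h import *
st(); goto(.503,.189,.13,76.6)
E
```

```text
6.7 pos [0.485 0.102 0.218] F [-0.126 -1.435 -0.947] open 0.322 jaw 76.5 j [ -1.1  20.6 100.6  -0.   58.8 -77.5]
tool turn rz: -0.1 j6 -77.5
jaw deg 76.5 shift now cm [0.3 8.9 8.8] after turn cm [0.3 8.9 8.8]
```

>>> send_rows --moves '[[[0,0,0,0.3,4,0,-1],[0,0,0,0,2.5,2,-1],[0,0,0,0,0,3.5,-1],[0,0,0,0,0,3,-1],[0,0,0,0,0,2,-1]]]'

```text
time_s: 7.2
position: [0.4961, 0.1643, 0.1114]
tcp_rot: [[-0.973, 0.233, -0.003], [0.233, 0.973, -0.0], [0.003, -0.001, -1.0]]
force: [0.0, -0.1, -0.5]
opening: 0.318
```

>>> send_rows --moves '[[[0,0,0,0,0,0,0],[0,0,0,0,0,0,0.1],[0,0,0,0,0,0,0.1],[0,0,0,0,0,0,0.1],[0,0,0,0,0,-1,0.1]]]'

```text
time_s: 7.7
position: [0.4975, 0.164, 0.1233]
tcp_rot: [[-0.972, 0.234, -0.001], [0.234, 0.972, -0.0], [0.001, -0.0, -1.0]]
force: [-0.0, 0.3, -0.4]
opening: 0.537
```

>>> send_rows --moves '[[[0,0,0,0,0,-3,0.1],[0,0,0,0,0,-4,0.1],[0,0,0,0,-4.5,-2,0.1],[0,0,0,0,-4.5,0,0.1],[0,0,0,0,-4.5,0,0.1]]]'

```text
time_s: 8.2
position: [0.4667, 0.0318, 0.2153]
tcp_rot: [[-0.973, 0.232, 0.005], [0.232, 0.973, -0.001], [-0.005, 0.0, -1.0]]
force: [1.0, 0.1, -0.4]
opening: 0.551
```

```bash
cat > n.py <<'E'
from h import *
import sys
st(); capture("top"); capture("scene")
for t in sys.argv[1:]:
    print(t); [print("  ",c,r) for c in("top","scene") for r in rects(c,t)[:3]]
E
python3 n.py corn_cob bread_heel; python3 -c "
from h import *
goto(.636,-.109,.12,93.3)"
```

```text
8.2 pos [0.467 0.032 0.215] F [ 0.955  0.107 -0.368] open 0.551 jaw 76.6 j [ -9.8  18.7 104.6  -0.   56.4 -86.4]
corn_cob
   scene (0.63, 0.5521, -0.2076, 'len', 54, 46, 'longaxis_deg', np.float32(120.9))
   scene (0.63, 0.6416, -0.2019, 'len', 65, 61, 'longaxis_deg', np.float32(104.6))
bread_heel
   top (0.7, 0.6347, -0.1069, 'len', 71, 45, 'longaxis_deg', np.float32(179.7))
   top (0.63, 0.6433, -0.2059, 'len', 61, 53, 'longaxis_deg', np.float32(89.7))
   scene (0.82, 0.6388, -0.1108, 'len', 75, 56, 'longaxis_deg', np.float32(1.0))
   scene (0.39, 0.5508, -0.2057, 'len', 57, 51, 'longaxis_deg', np.float32(120.8))
tool turn rz: -16.8 j6 -86.2
jaw deg 76.5 shift now cm [-19.8  -9.9   9.4] after turn cm [-16.1 -15.2   9.4]
```

>>> send_rows --moves '[[[0,0,-7.3,0,0,0,0.6],[0,0,-7.2,0,0,0,0.6],[0,0,0,-3.3,-2.8,0,0.6],[0,0,0,-3.3,-2.9,0,0.6],[0,0,0,-3.3,-2.9,2,0.6]]]'

```text
time_s: 9.0
position: [0.5706, -0.0507, 0.1952]
tcp_rot: [[-1.0, -0.021, 0.007], [-0.021, 1.0, -0.002], [-0.007, -0.002, -1.0]]
force: [0.6, 1.1, 1.1]
opening: 0.788
```

>>> send_rows --moves '[[[0,0,0,-3.4,-2.9,2,0.6],[0,0,0,-3.4,-2.9,2,0.6],[0,0,0,0,0,3,0.6],[0,0,0,0,0,1,0.6],[0,0,0,0,0,0,0.6]]]'

```text
time_s: 9.5
position: [0.6339, -0.1058, 0.1105]
tcp_rot: [[-1.0, -0.019, -0.006], [-0.019, 1.0, 0.002], [0.006, 0.003, -1.0]]
force: [-0.3, 0.3, 0.5]
opening: 0.801
```

```bash
python3 -c "
from h import *
st();goto(.636,-.109,.007,91)"
```

```text
9.5 pos [ 0.634 -0.106  0.11 ] F [-0.341  0.252  0.513] open 0.801 jaw 91.1 j [ -19.4   39.4   84.4    0.    56.5 -110.5]
tool turn rz: 0.1 j6 -110.5
jaw deg 91.1 shift now cm [-0.3 -0.4 10.3] after turn cm [-0.3 -0.4 10.3]
```

>>> send_rows --moves '[[[0,0,0,-0.3,-0.4,3,0.6],[0,0,0,0,0,3.5,0.6],[0,0,0,0,0,3,0.6],[0,0,0,0,0,0.8,0.6],[0,0,0,0,0,0,-1]]]'

```text
time_s: 10.0
position: [0.6384, -0.111, 0.0101]
tcp_rot: [[-1.0, -0.019, -0.001], [-0.019, 1.0, 0.001], [0.001, 0.001, -1.0]]
force: [0.1, -0.1, 0.4]
opening: 0.765
```

>>> send_rows --moves '[[[0,0,0,0,0,0,-1],[0,0,0,0,0,0,-1],[0,0,0,0,0,0,-1],[0,0,0,0,0,0,-1],[0,0,0,0,0,-1,-1]]]'

```text
time_s: 10.5
position: [0.6381, -0.112, 0.0197]
tcp_rot: [[-1.0, -0.017, -0.002], [-0.017, 1.0, 0.001], [0.002, 0.001, -1.0]]
force: [-1.2, -0.7, -1.0]
opening: 0.505
```

>>> send_rows --moves '[[[0,0,0,0,0,-3,-1],[0,0,0,0,0,-4,-1],[0,0,0,0,0,-4.5,-1],[0,0,0,0,0,-4.5,-1],[0,0,0,3,2.6,-3,-1]]]'

```text
time_s: 11.0
position: [0.6134, -0.0904, 0.2145]
tcp_rot: [[-1.0, -0.015, 0.012], [-0.015, 1.0, -0.005], [-0.012, -0.005, -1.0]]
force: [0.9, 0.4, -0.4]
opening: 0.498
```

>>> send_rows --moves '[[[0,0,0,3.4,2.9,0,-1],[0,0,0,3.4,2.9,0,-1],[0,0,0,3.4,2.9,0,-1],[0,0,7.3,3.4,2.9,0,-1],[0,0,7.2,0,0,0,-1]]]'

```text
time_s: 11.5
position: [0.463, 0.0305, 0.2097]
tcp_rot: [[-0.972, 0.236, -0.008], [0.236, 0.972, 0.002], [0.009, 0.0, -1.0]]
force: [0.3, -0.5, -0.3]
opening: 0.503
```

```bash
python3 -c "
from h import *
st();goto(.503,.189,.12,76.6)"
```

```text
11.5 pos [0.463 0.03  0.21 ] F [ 0.284 -0.454 -0.277] open 0.503 jaw 76.4 j [-10.1  19.2 105.    0.1  56.3 -86.5]
tool turn rz: -0.2 j6 -86.5
jaw deg 76.4 shift now cm [-0.2 16.3  9. ] after turn cm [-0.3 16.3  9. ]
```

>>> send_rows --moves '[[[0,0,0,-0.1,4.5,0,-1],[0,0,0,-0.1,4.8,0,-1],[0,0,0,0,4.8,0,-1],[0,0,0,0,4.4,1,-1],[0,0,0,0,0,4,-1]]]'

```text
time_s: 12.0
position: [0.5209, 0.2121, 0.1638]
tcp_rot: [[-0.973, 0.229, 0.015], [0.229, 0.973, 0.004], [-0.013, 0.008, -1.0]]
force: [1.2, 0.1, -0.4]
opening: 0.503
```

>>> send_rows --moves '[[[0,0,0,0,0,4,-1],[0,0,0,0,0,0,-1],[0,0,0,0,0,0,0.3],[0,0,0,0,0,0,0.3],[0,0,0,0,0,0,0.3]]]'

```text
time_s: 12.5
position: [0.5172, 0.2063, 0.1222]
tcp_rot: [[-0.972, 0.234, 0.004], [0.234, 0.972, 0.001], [-0.004, 0.002, -1.0]]
force: [-0.1, 0.1, -0.1]
opening: 0.629
```

>>> send_rows --moves '[[[0,0,0,0,0,0,0.3],[0,0,0,0,0,-4,0.3],[0,0,0,0,0,-4.5,0.3],[0,0,0,0,-4.5,0,0.3],[0,0,0,0,-4.8,0,0.3]]]'

```text
time_s: 13.0
position: [0.4955, 0.1159, 0.2077]
tcp_rot: [[-0.973, 0.23, 0.007], [0.23, 0.973, -0.0], [-0.007, 0.002, -1.0]]
force: [-0.2, -1.2, -0.2]
opening: 0.65
```

>>> send_rows --moves '[[[0,0,0,0,-4.8,0,0.3],[0,0,0,0,-4.8,0,0.3],[0,0,0,0,-4.8,0,0.5],[0,0,0,0,-4.8,0,0.6],[0,0,0,0,0,0,0.6]]]'

```text
time_s: 13.5
position: [0.4489, -0.0763, 0.206]
tcp_rot: [[-0.97, 0.241, 0.003], [0.241, 0.97, -0.003], [-0.003, -0.002, -1.0]]
force: [-0.8, 0.8, -0.3]
opening: 0.78
```

```bash
python3 n.py bread_heel lemon_half_a rib_bone apple_core_a; python3 -c "
from h import *
goto(.557,-.210,.12,76.6); goto(.54,-.307,.12,158.6)"
```

```text
13.5 pos [ 0.449 -0.076  0.206] F [-0.795  0.843 -0.291] open 0.78 jaw 76.0 j [-23.7  18.6 106.8  -0.1  54.4 -99.7]
bread_heel
   scene (0.5, 0.5121, 0.2215, 'len', 72, 40, 'longaxis_deg', np.float32(172.3))
   scene (0.3, 0.5036, 0.4331, 'len', 504, 155, 'longaxis_deg', np.float32(114.8))
lemon_half_a
   top (0.87, 0.5552, -0.2106, 'len', 52, 50, 'longaxis_deg', np.float32(89.7))
   top (0.81, 0.4454, -0.3258, 'len', 51, 48, 'longaxis_deg', np.float32(89.8))
   scene (0.89, 0.5508, -0.207, 'len', 52, 51, 'longaxis_deg', np.float32(98.2))
   scene (0.7, 0.4424, -0.3233, 'len', 61, 53, 'longaxis_deg', np.float32(125.0))
rib_bone
   top (0.66, 0.5377, -0.3068, 'len', 100, 16, 'longaxis_deg', np.float32(68.2))
   top (0.28, 0.6524, -0.484, 'len', 107, 73, 'longaxis_deg', np.float32(116.1))
   scene (0.74, 0.5385, -0.3085, 'len', 100, 24, 'longaxis_deg', np.float32(68.7))
apple_core_a
   top (0.86, 0.6298, -0.3139, 'len', 62, 30, 'longaxis_deg', np.float32(45.7))
   scene (0.73, 0.6305, -0.3173, 'len', 63, 39, 'longaxis_deg', np.float32(47.9))
tool turn rz: 0.0 j6 -99.6
jaw deg 76.6 shift now cm [-13.7 -11.2   8.5] after turn cm [-13.7 -11.1   8.5]
tool turn rz: -82.0 j6 -99.6
jaw deg 76.6 shift now cm [-14.3 -21.    8.5] after turn cm [ 18.8 -17.1   8.5]
```

>>> send_rows --moves '[[[0,0,0,-2.6,-4,0,0],[0,0,0,-2.8,-4,0,0],[0,0,0,-2.8,-4,0,0],[0,0,0,-2.8,-4,0,0],[0,0,0,-2.8,-4,0,0]]]'

```text
time_s: 14.5
position: [0.5373, -0.2986, 0.2047]
tcp_rot: [[-0.973, 0.233, -0.0], [0.233, 0.973, 0.0], [0.0, 0.0, -1.0]]
force: [0.5, 0.1, -0.3]
opening: 0.519
```

>>> send_rows --moves '[[[0,0,8.2,0,0,1,0],[0,0,8.2,0,0,1,0],[0,0,8.2,0,0,1,0],[0,0,8.2,0,0,1,0],[0,0,8.2,0,0,1,0]]]'

```text
time_s: 15.0
position: [0.5368, -0.2968, 0.1541]
tcp_rot: [[-0.577, 0.817, -0.0], [0.817, 0.577, 0.0], [0.001, -0.0, -1.0]]
force: [0.5, -0.5, -0.2]
opening: 0.5
```

>>> send_rows --moves '[[[0,0,8.2,0,0,1,0],[0,0,8.2,0,0,1,0],[0,0,8.2,0,0,1,0],[0,0,8.2,0,0,1,0],[0,0,8.2,0,0,1,0]]]'

```text
time_s: 15.5
position: [0.5368, -0.2968, 0.1042]
tcp_rot: [[0.101, 0.995, -0.0], [0.995, -0.101, 0.0], [0.0, -0.0, -1.0]]
force: [-0.5, -0.3, 0.4]
opening: 0.504
```

>>> send_rows --moves '[[[0,0,8.2,0,0,1,0],[0,0,8.2,0,0,1,0],[0,0,0,0,0,0,0],[0,0,0,0,0,0,0],[0,0,0,0,0,0,0]]]'

```text
time_s: 16.0
position: [0.5369, -0.2975, 0.0853]
tcp_rot: [[0.371, 0.929, 0.001], [0.929, -0.371, -0.001], [-0.0, 0.001, -1.0]]
force: [-0.2, 0.3, -0.3]
opening: 0.499
```

```bash
python3 -c "
from h import *
st();goto(.538,-.3075,.005,-21.4)"
```

```text
16.0 pos [ 0.537 -0.297  0.085] F [-0.23   0.325 -0.336] open 0.499 jaw -21.8 j [-39.4  39.5  90.   -0.   50.4 -17.6]
tool turn rz: -0.4 j6 -17.6
jaw deg -21.8 shift now cm [-0.9  0.5  8. ] after turn cm [-0.9  0.5  8. ]
```

>>> send_rows --moves '[[[0,0,0,-0.9,0.5,2.5,0],[0,0,0,0,0,3,0],[0,0,0,0,0,2.5,0],[0,0,0,0,0,0,0],[0,0,0,0,0,0,-1]]]'

```text
time_s: 16.5
position: [0.5379, -0.3078, 0.0053]
tcp_rot: [[0.372, 0.928, 0.0], [0.928, -0.372, -0.0], [-0.0, 0.0, -1.0]]
force: [0.5, -0.2, 0.6]
opening: 0.463
```

>>> send_rows --moves '[[[0,0,0,0,0,0,-1],[0,0,0,0,0,0,-1],[0,0,0,0,0,0,-1],[0,0,0,0,0,0,-1],[0,0,0,0,0,0,-1]]]'

```text
time_s: 17.0
position: [0.5383, -0.3081, 0.0059]
tcp_rot: [[0.373, 0.928, 0.001], [0.928, -0.373, -0.001], [-0.001, 0.002, -1.0]]
force: [0.4, 0.0, 5.9]
opening: 0.17
```

>>> send_rows --moves '[[[0,0,0,0,0,-1,-1],[0,0,0,0,0,-2,-1],[0,0,0,0,0,-3,-1],[0,0,8.2,0,0,-3,-1],[0,0,8.2,0,0,-3,-1]]]'

```text
time_s: 17.5
position: [0.5373, -0.3074, 0.1261]
tcp_rot: [[0.624, 0.781, -0.001], [0.781, -0.624, 0.001], [-0.0, -0.001, -1.0]]
force: [-0.3, -0.5, -0.8]
opening: 0.168
```

>>> send_rows --moves '[[[0,0,8.2,0,0,-3,-1],[0,0,8.2,0,0,-3,-1],[0,0,8.2,0,0,-3,-1],[0,0,8.2,0,0,-1,-1],[0,0,8.2,0,0,0,-1]]]'

```text
time_s: 18.0
position: [0.5386, -0.3084, 0.228]
tcp_rot: [[0.984, 0.18, 0.004], [0.18, -0.984, -0.003], [0.003, 0.004, -1.0]]
force: [0.0, -0.4, 0.5]
opening: 0.166
```

>>> send_rows --moves '[[[0,0,8.2,0,0,0,-1],[0,0,8.2,0,0,0,-1],[0,0,8.2,0,0,0,-1],[0,0,0,0,0,0,-1],[0,0,0,0,0,0,-1]]]'

```text
time_s: 18.5
position: [0.5375, -0.3075, 0.2249]
tcp_rot: [[0.971, -0.237, -0.0], [-0.237, -0.971, 0.0], [-0.0, -0.0, -1.0]]
force: [0.7, -0.7, 0.0]
opening: 0.171
```

```bash
python3 -c "
from h import *
st();goto(.467,.03,.21,76.6)"
```

```text
18.5 pos [ 0.537 -0.307  0.225] F [ 0.681 -0.708  0.02 ] open 0.171 jaw -103.7 j [-40.1  29.6  82.8  -0.   67.6  63.6]
tool turn rz: -0.3 j6 63.6
jaw deg -103.7 shift now cm [-14.9 -31.1   1.5] after turn cm [-14.7 -31.2   1.5]
```

>>> send_rows --moves '[[[0,0,0,-2,-4,0,-1],[0,0,0,-2.1,-4.5,0,-1],[0,0,0,-2.1,-4.5,0,-1],[0,0,0,-2.1,-4.5,0,-1],[0,0,0,-2.1,-4.5,0,-1]]]'

```text
time_s: 19.0
position: [0.4889, -0.0675, 0.225]
tcp_rot: [[0.971, -0.239, 0.0], [-0.239, -0.971, 0.0], [0.0, -0.0, -1.0]]
force: [1.1, 0.6, 0.2]
opening: 0.167
```

>>> send_rows --moves '[[[0,0,0,-2.1,-4.5,0,-1],[0,0,0,-2.1,-4.5,0,-1],[0,0,0,0.2,-4.5,0,-1],[0,0,0,0.2,-4.5,0,-1],[0,0,0,0.2,-4,0,-1]]]'

```text
time_s: 19.5
position: [0.5077, 0.1553, 0.2253]
tcp_rot: [[0.972, -0.237, 0.001], [-0.237, -0.972, 0.0], [0.001, -0.0, -1.0]]
force: [0.7, -0.3, -0.1]
opening: 0.169
```

```bash
python3 -c "
from h import *
st();goto(.511,.187,.12,76.6)"
```

```text
19.5 pos [0.508 0.155 0.225] F [ 0.658 -0.253 -0.124] open 0.169 jaw -103.7 j [  4.9  22.8  95.4   0.   61.8 108.6]
tool turn rz: -0.3 j6 108.6
jaw deg -103.7 shift now cm [-0.4 -3.2 10.5] after turn cm [-0.4 -3.2 10.5]
```

>>> send_rows --moves '[[[0,0,0,-0.4,-3,1,-1],[0,0,0,0,0,3.5,-1],[0,0,0,0,0,4,-1],[0,0,0,0,0,2,-1],[0,0,0,0,0,0,0]]]'

```text
time_s: 20.0
position: [0.5084, 0.1829, 0.1171]
tcp_rot: [[0.971, -0.238, -0.007], [-0.238, -0.971, -0.001], [-0.007, 0.003, -1.0]]
force: [-0.5, 0.1, 0.3]
opening: 0.203
```

>>> send_rows --moves '[[[0,0,0,0,0,0,0],[0,0,0,0,0,0,0],[0,0,0,0,0,-2,0],[0,0,0,0,0,-4,0],[0,0,0,0,0,-4,0]]]'

```text
time_s: 20.5
position: [0.5111, 0.183, 0.2222]
tcp_rot: [[0.971, -0.24, 0.001], [-0.24, -0.971, 0.0], [0.001, -0.0, -1.0]]
force: [1.6, -0.1, -0.1]
opening: 0.49
```

>>> send_rows --moves '[[[0,0,0,0,4.5,0,0.3],[0,0,0,0,4.8,0,0.5],[0,0,0,0,4.8,0,0.6],[0,0,0,0,4.8,0,0.7],[0,0,0,0,0,0,0.7]]]'

```text
time_s: 21.0
position: [0.4654, -0.0053, 0.2217]
tcp_rot: [[0.969, -0.247, 0.003], [-0.247, -0.969, -0.003], [0.004, 0.002, -1.0]]
force: [1.2, 1.3, 0.4]
opening: 0.823
```

```bash
python3 n.py rib_bone lemon_half_a; python3 -c "
from h import *
goto(.554,-.210,.008,76.6)"
```

```text
21.0 pos [ 0.465 -0.005  0.222] F [1.186 1.341 0.367] open 0.823 jaw -104.3 j [-14.4  18.  104.4  -0.1  57.4  90. ]
rib_bone
   top (0.52, 0.5084, 0.2138, 'len', 101, 21, 'longaxis_deg', np.float32(170.5))
   scene (0.66, 0.4964, 0.233, 'len', 101, 25, 'longaxis_deg', np.float32(168.4))
   scene (0.6, 0.3696, 0.7604, 'len', 284, 49, 'longaxis_deg', np.float32(101.2))
lemon_half_a
   top (0.94, 0.4465, -0.3249, 'len', 49, 46, 'longaxis_deg', np.float32(89.8))
   scene (0.72, 0.5528, -0.2086, 'len', 59, 46, 'longaxis_deg', np.float32(120.9))
   scene (0.71, 0.4433, -0.3218, 'len', 61, 52, 'longaxis_deg', np.float32(148.0))
tool turn rz: -0.4 j6 90.1
jaw deg -103.8 shift now cm [13.6 18.4 21.2] after turn cm [13.4 18.5 21.2]
```

>>> send_rows --moves '[[[0,0,0,2.6,3.6,0,0.7],[0,0,0,2.7,3.7,0,0.7],[0,0,0,2.7,3.7,1,0.7],[0,0,0,2.7,3.7,1,0.7],[0,0,0,2.7,3.7,1,0.7]]]'

```text
time_s: 21.8
position: [0.5528, -0.2112, 0.1895]
tcp_rot: [[0.971, -0.237, 0.0], [-0.237, -0.971, 0.0], [0.0, -0.0, -1.0]]
force: [-0.2, 0.1, -1.1]
opening: 0.849
```

>>> send_rows --moves '[[[0,0,0,0,0,3,0.7],[0,0,0,0,0,3,0.7],[0,0,0,0,0,3,0.7],[0,0,0,0,0,1,0.7],[0,0,0,0,0,0,0.7]]]'

```text
time_s: 22.3
position: [0.5509, -0.2094, 0.0883]
tcp_rot: [[0.971, -0.238, -0.003], [-0.238, -0.971, 0.002], [-0.004, -0.001, -1.0]]
force: [-0.0, 0.4, 0.1]
opening: 0.851
```

```bash
python3 -c "
from h import *
st();goto(.554,-.210,.008)"
```

```text
22.3 pos [ 0.551 -0.209  0.088] F [-0.013  0.352  0.141] open 0.851 jaw -103.8 j [-31.7  37.9  93.4   0.   48.9  72.1]
jaw deg -103.8 shift now cm [ 0.3 -0.   8. ] after turn cm [ 0.3 -0.   8. ]
```

>>> send_rows --moves '[[[0,0,0,0.3,0,3,0.7],[0,0,0,0,0,3,0.7],[0,0,0,0,0,2,0.7],[0,0,0,0,0,0,0.7],[0,0,0,0,0,0,-1]]]'

```text
time_s: 22.8
position: [0.5556, -0.212, 0.0112]
tcp_rot: [[0.971, -0.239, 0.002], [-0.239, -0.971, -0.001], [0.002, 0.001, -1.0]]
force: [-0.2, 0.0, -0.3]
opening: 0.814
```

>>> send_rows --moves '[[[0,0,0,0,0,0,-1],[0,0,0,0,0,0,-1],[0,0,0,0,0,0,-1],[0,0,0,0,0,0,-1],[0,0,0,0,0,0,-1]]]'

```text
time_s: 23.3
position: [0.5551, -0.2123, 0.0113]
tcp_rot: [[0.971, -0.24, 0.002], [-0.24, -0.971, -0.001], [0.002, 0.001, -1.0]]
force: [0.7, 0.8, 5.5]
opening: 0.589
```

>>> send_rows --moves '[[[0,0,0,0,0,-1,-1],[0,0,0,0,0,-2,-1],[0,0,0,0,0,-3,-1],[0,0,0,0,0,-4,-1],[0,0,0,0,0,-4.5,-1]]]'

```text
time_s: 23.8
position: [0.5531, -0.2113, 0.1556]
tcp_rot: [[0.971, -0.241, -0.003], [-0.241, -0.971, 0.002], [-0.003, -0.001, -1.0]]
force: [0.8, -1.6, -0.4]
opening: 0.591
```

>>> send_rows --moves '[[[0,0,0,0,0,-4,-1],[0,0,0,-2.5,-3.5,-2.5,-1],[0,0,0,-2.7,-3.7,0,-1],[0,0,0,-2.7,-3.7,0,-1],[0,0,0,-2.7,-3.7,0,-1]]]'

```text
time_s: 24.3
position: [0.4853, -0.0433, 0.2207]
tcp_rot: [[0.97, -0.241, 0.001], [-0.241, -0.97, -0.0], [0.001, -0.0, -1.0]]
force: [0.8, 1.1, -0.7]
opening: 0.589
```

```bash
python3 -c "
from h import *
st();goto(.465,.01,.21,76.6)
goto(.501,.167,.12,76.6)"
```

```text
24.3 pos [ 0.485 -0.043  0.221] F [ 0.779  1.058 -0.725] open 0.589 jaw -104.0 j [-18.3  19.8 101.6   0.   58.6  85.7]
tool turn rz: -0.6 j6 85.7
jaw deg -104.0 shift now cm [-3.3 -4.7  1.1] after turn cm [-3.2 -4.7  1.1]
tool turn rz: -0.6 j6 85.7
jaw deg -104.0 shift now cm [ -3.6 -20.8  10.1] after turn cm [ -3.4 -20.8  10.1]
```

>>> send_rows --moves '[[[0,0,-0.6,-2.5,-3.5,0,-1],[0,0,0,-0.9,-4.5,0,-1],[0,0,0,0,-4.5,0,-1],[0,0,0,0,-4.5,0,-1],[0,0,0,0,-3.8,1,-1]]]'

```text
time_s: 24.8
position: [0.5026, 0.1681, 0.2116]
tcp_rot: [[0.973, -0.229, 0.004], [-0.229, -0.973, 0.001], [0.004, -0.001, -1.0]]
force: [1.1, -1.0, 0.5]
opening: 0.588
```

>>> send_rows --moves '[[[0,0,0,0,0,4,-1],[0,0,0,0,0,4,-1],[0,0,0,0,0,1,-1],[0,0,0,0,0,0,0.4],[0,0,0,0,0,0,0.4]]]'

```text
time_s: 25.3
position: [0.5028, 0.1656, 0.1212]
tcp_rot: [[0.973, -0.231, 0.002], [-0.231, -0.973, 0.0], [0.002, -0.001, -1.0]]
force: [-0.1, -0.6, 0.3]
opening: 0.676
```

>>> send_rows --moves '[[[0,0,0,0,0,0,0.4],[0,0,0,0,0,0,0.4],[0,0,0,0,0,-2,0.4],[0,0,0,0,0,-4,0.4],[0,0,0,0,0,-4,0.4]]]'

```text
time_s: 25.8
position: [0.5013, 0.1655, 0.2215]
tcp_rot: [[0.973, -0.23, -0.0], [-0.23, -0.973, -0.0], [-0.0, 0.0, -1.0]]
force: [0.9, 0.5, -0.0]
opening: 0.698
```

>>> send_rows --moves '[[[0,0,0,0,4.5,0,0.4],[0,0,0,0,4.8,0,0.5],[0,0,0,0,4.8,0,0.6],[0,0,0,0,4.8,0,0.7],[0,0,0,0,0,0,0.7]]]'

```text
time_s: 26.3
position: [0.4578, -0.0232, 0.2211]
tcp_rot: [[0.971, -0.237, 0.002], [-0.237, -0.971, -0.003], [0.003, 0.002, -1.0]]
force: [0.4, 0.3, 0.6]
opening: 0.833
```

```bash
python3 n.py lemon_half_a; python3 -c "
from h import *
goto(.446,-.324,.10,-20);goto(.446,-.324,.10,76.6)"
```

```text
26.3 pos [ 0.458 -0.023  0.221] F [0.396 0.276 0.556] open 0.833 jaw -103.7 j [-16.8  17.5 105.3  -0.1  57.   87. ]
lemon_half_a
   top (0.96, 0.4454, -0.3259, 'len', 51, 48, 'longaxis_deg', np.float32(89.8))
   top (0.78, 0.5022, 0.1751, 'len', 52, 51, 'longaxis_deg', np.float32(89.7))
   scene (0.9, 0.442, -0.322, 'len', 57, 55, 'longaxis_deg', np.float32(119.2))
   scene (0.54, 0.3741, 0.7492, 'len', 276, 48, 'longaxis_deg', np.float32(101.0))
   scene (0.51, 0.4986, 0.227, 'len', 101, 27, 'longaxis_deg', np.float32(167.4))
tool turn rz: -83.3 j6 87.1
jaw deg -103.3 shift now cm [ 5.8 30.1 12. ] after turn cm [-29.2   9.3  12. ]
tool turn rz: 0.1 j6 87.1
jaw deg -103.3 shift now cm [ 5.8 30.1 12. ] after turn cm [ 5.9 30.1 12. ]
```

>>> send_rows --moves '[[[0,0,0,0.8,4,0,0.7],[0,0,0,0.8,4.3,0,0.7],[0,0,0,0.8,4.3,0,0.7],[0,0,0,0.8,4.3,0,0.7],[0,0,0,0.8,4.3,0,0.7]]]'

```text
time_s: 27.0
position: [0.4492, -0.2336, 0.22]
tcp_rot: [[0.974, -0.227, 0.001], [-0.227, -0.974, 0.0], [0.001, -0.0, -1.0]]
force: [-0.5, -0.0, -0.0]
opening: 0.851
```

>>> send_rows --moves '[[[0,0,0,0.8,4.3,1,0.7],[0,0,0,0.8,4.3,3,0.7],[0,0,0,0,0,4,0.7],[0,0,0,0,0,4,0.7],[0,0,0,0,0,0,0.7]]]'

```text
time_s: 27.5
position: [0.4422, -0.3143, 0.0968]
tcp_rot: [[0.974, -0.228, -0.008], [-0.228, -0.974, 0.009], [-0.01, -0.007, -1.0]]
force: [0.1, 0.7, 0.6]
opening: 0.851
```

```bash
python3 -c "
from h import *
st();goto(.4445,-.3245,.008)"
```

```text
27.5 pos [ 0.442 -0.314  0.097] F [0.06  0.711 0.573] open 0.851 jaw -103.2 j [-47.2  34.7  99.7   0.   46.3  56. ]
jaw deg -103.2 shift now cm [0.5 1.  8.9] after turn cm [0.5 1.  8.9]
```

>>> send_rows --moves '[[[0,0,0,0.5,1,3,0.7],[0,0,0,0,0,3,0.7],[0,0,0,0,0,2.8,0.7],[0,0,0,0,0,0,0.7],[0,0,0,0,0,0,-1]]]'

```text
time_s: 28.0
position: [0.4481, -0.3291, 0.0149]
tcp_rot: [[0.974, -0.228, 0.001], [-0.228, -0.974, -0.001], [0.001, 0.001, -1.0]]
force: [1.2, 0.5, 0.6]
opening: 0.812
```

>>> send_rows --moves '[[[0,0,0,0,0,0,-1],[0,0,0,0,0,0,-1],[0,0,0,0,0,0,-1],[0,0,0,0,0,0,-1],[0,0,0,0,0,0,-1]]]'

```text
time_s: 28.5
position: [0.4476, -0.3299, 0.0152]
tcp_rot: [[0.973, -0.23, 0.002], [-0.23, -0.973, -0.002], [0.002, 0.001, -1.0]]
force: [1.4, 2.3, 8.0]
opening: 0.593
```

>>> send_rows --moves '[[[0,0,0,0,0,-1,-1],[0,0,0,0,0,-2,-1],[0,0,0,0,0,-3,-1],[0,0,0,0,0,-4,-1],[0,0,0,0,0,-4.5,-1]]]'

```text
time_s: 29.0
position: [0.4458, -0.3288, 0.1597]
tcp_rot: [[0.973, -0.23, -0.002], [-0.23, -0.973, 0.002], [-0.002, -0.001, -1.0]]
force: [0.1, -0.0, -0.5]
opening: 0.593
```

>>> send_rows --moves '[[[0,0,0,0,0,-4,-1],[0,0,0,-0.8,-4,-2,-1],[0,0,0,-0.8,-4.3,0,-1],[0,0,0,-0.8,-4.3,0,-1],[0,0,0,-0.8,-4.3,0,-1]]]'

```text
time_s: 29.5
position: [0.454, -0.1562, 0.2195]
tcp_rot: [[0.973, -0.231, 0.001], [-0.231, -0.973, -0.001], [0.001, 0.0, -1.0]]
force: [1.2, -0.4, -1.0]
opening: 0.592
```

>>> send_rows --moves '[[[0,0,0,-0.8,-4.3,0,-1],[0,0,0,-0.8,-4.3,0,-1],[0,0,0,-0.8,-4.3,0,-1],[0,0,0,0,-4.3,0,-1],[0,0,0,0,-4.3,0,-1]]]'

```text
time_s: 30.0
position: [0.4802, 0.0588, 0.2193]
tcp_rot: [[0.973, -0.23, 0.001], [-0.23, -0.973, -0.0], [0.001, 0.0, -1.0]]
force: [0.7, -1.0, -0.4]
opening: 0.588
```

```bash
python3 -c "
from h import *
st();goto(.506,.207,.12,76.6)"
```

```text
30.0 pos [0.48  0.059 0.219] F [ 0.658 -1.012 -0.361] open 0.588 jaw -103.3 j [ -6.3  19.6 102.1  -0.   58.2  97.1]
tool turn rz: 0.1 j6 97.1
jaw deg -103.3 shift now cm [ -0.9 -15.    9.9] after turn cm [ -0.9 -15.    9.9]
```

>>> send_rows --moves '[[[0,0,0,-0.5,-4.5,0,-1],[0,0,0,-0.4,-4.5,0,-1],[0,0,0,0,-4.5,0,-1],[0,0,0,0,-1.5,2,-1],[0,0,0,0,0,4,-1]]]'

```text
time_s: 30.5
position: [0.5099, 0.2084, 0.1614]
tcp_rot: [[0.974, -0.226, 0.011], [-0.226, -0.974, 0.002], [0.01, -0.005, -1.0]]
force: [1.5, 0.0, -0.9]
opening: 0.59
```

>>> send_rows --moves '[[[0,0,0,0,0,3.5,-1],[0,0,0,0,0,0,-1],[0,0,0,0,0,0,0.4],[0,0,0,0,0,0,0.4],[0,0,0,0,0,0,0.4]]]'

```text
time_s: 31.0
position: [0.508, 0.2053, 0.1258]
tcp_rot: [[0.973, -0.231, 0.004], [-0.231, -0.973, 0.001], [0.004, -0.002, -1.0]]
force: [-0.1, 0.4, -1.6]
opening: 0.688
```

>>> send_rows --moves '[[[0,0,0,0,0,0,0.4],[0,0,0,0,0,-2,0.4],[0,0,0,0,0,-4,0.4],[0,0,0,0,0,-4,0.4],[0,0,0,0,4,0,0.4]]]'

```text
time_s: 31.5
position: [0.503, 0.1692, 0.2302]
tcp_rot: [[0.974, -0.226, 0.017], [-0.226, -0.974, 0.003], [0.016, -0.007, -1.0]]
force: [0.8, -0.6, 0.8]
opening: 0.699
```

>>> send_rows --moves '[[[0,0,0,0,4.5,0,0.4],[0,0,0,0,4.8,0,0.4],[0,0,0,0,4.8,0,0.2],[0,0,0,0,4.8,0,0.2],[0,0,0,0,0,0,0.2]]]'

```text
time_s: 32.0
position: [0.4533, -0.0227, 0.2246]
tcp_rot: [[0.971, -0.238, 0.002], [-0.238, -0.971, -0.002], [0.002, 0.002, -1.0]]
force: [0.3, -0.2, -0.0]
opening: 0.613
```

```bash
python3 n.py lemon_half_a apple_core_a bread_heel corn_cob rib_bone| cut -c1-100; python3 -c "
from h import *
goto(.630,-.3155,.10,-43)"
```

```text
32.0 pos [ 0.453 -0.023  0.225] F [ 0.329 -0.164 -0.023] open 0.613 jaw -103.7 j [-17.   16.9 105.7 
lemon_half_a
   top (0.62, 0.5022, 0.1751, 'len', 52, 51, 'longaxis_deg', np.float32(89.7))
   top (0.6, 0.5144, 0.2576, 'len', 52, 50, 'longaxis_deg', np.float32(168.4))
   scene (0.71, 0.5003, 0.2672, 'len', 71, 33, 'longaxis_deg', np.float32(126.0))
apple_core_a
   top (0.8, 0.6296, -0.314, 'len', 63, 35, 'longaxis_deg', np.float32(48.0))
   top (0.18, 0.517, 0.2245, 'len', 69, 13, 'longaxis_deg', np.float32(168.3))
   scene (0.65, 0.6308, -0.317, 'len', 62, 36, 'longaxis_deg', np.float32(47.6))
bread_heel
   top (0.52, 0.5181, 0.225, 'len', 67, 11, 'longaxis_deg', np.float32(169.2))
   top (0.32, 0.5023, 0.1747, 'len', 54, 51, 'longaxis_deg', np.float32(89.7))
   scene (0.48, 0.5321, 0.2015, 'len', 36, 10, 'longaxis_deg', np.float32(160.4))
   scene (0.15, 0.4263, 0.4494, 'len', 886, 288, 'longaxis_deg', np.float32(113.2))
corn_cob
   top (0.44, 0.4666, 0.1761, 'len', 27, 16, 'longaxis_deg', np.float32(89.7))
rib_bone
   top (0.85, 0.5078, 0.2139, 'len', 98, 18, 'longaxis_deg', np.float32(172.0))
   scene (0.51, 0.637, -0.198, 'len', 66, 61, 'longaxis_deg', np.float32(103.0))
   scene (0.44, 0.5177, 0.2303, 'len', 54, 20, 'longaxis_deg', np.float32(163.9))
   scene (0.32, 0.4211, -0.4494, 'len', 116, 74, 'longaxis_deg', np.float32(5.0))
tool turn rz: -60.2 j6 86.9
jaw deg -103.2 shift now cm [24.  25.  12.3] after turn cm [-9.8 33.3 12.3]
```

>>> send_rows --moves '[[[0,0,0,3,3.1,0,0.2],[0,0,0,3,3.1,0,0.2],[0,0,0,3,3.1,0,0.2],[0,0,0,3,3.1,0,0.2],[0,0,0,3,3.1,0,0.2]]]'

```text
time_s: 33.1
position: [0.5648, -0.2043, 0.2234]
tcp_rot: [[0.973, -0.23, -0.0], [-0.23, -0.973, 0.0], [-0.0, -0.0, -1.0]]
force: [0.5, 0.1, 1.2]
opening: 0.598
```

>>> send_rows --moves '[[[0,0,0,3,3.1,0,0.2],[0,0,0,3,3.1,0,0.2],[0,0,0,3,3.1,0,0.2],[0,0,-8.5,0,0,1.5,0.2],[0,0,-8.5,0,0,1.5,0.2]]]'

```text
time_s: 33.6
position: [0.6309, -0.3159, 0.1928]
tcp_rot: [[0.998, 0.069, 0.001], [0.069, -0.998, -0.001], [0.001, 0.001, -1.0]]
force: [-0.2, 0.0, 0.0]
opening: 0.599
```

>>> send_rows --moves '[[[0,0,-8.5,0,0,1.5,0.2],[0,0,-8.5,0,0,1.5,0.2],[0,0,-8.5,0,0,1.5,0.2],[0,0,-8.5,0,0,1.5,0.2],[0,0,-8.5,0,0,1.5,0.2]]]'

```text
time_s: 34.1
position: [0.6302, -0.3139, 0.1175]
tcp_rot: [[0.687, 0.726, -0.001], [0.726, -0.687, 0.0], [-0.0, -0.001, -1.0]]
force: [0.4, -0.4, -0.2]
opening: 0.603
```

```bash
python3 -c "
from h import *
st();goto(.630,-.3155,.008,-42.5)"
```

```text
34.1 pos [ 0.63  -0.314  0.117] F [ 0.372 -0.439 -0.179] open 0.603 jaw -43.4 j [-35.5  42.9  74.5   0.   62.6   7.9]
tool turn rz: -0.9 j6 7.9
jaw deg -43.4 shift now cm [-0.1  0.1 10.9] after turn cm [-0.1  0.1 10.9]
```

>>> send_rows --moves '[[[0,0,-0.9,-0.1,0.1,3.5,0.2],[0,0,0,0,0,4,0.2],[0,0,0,0,0,3.4,0.2],[0,0,0,0,0,0,0.2],[0,0,0,0,0,0,-1]]]'

```text
time_s: 34.6
position: [0.6301, -0.3153, 0.0091]
tcp_rot: [[0.681, 0.733, -0.001], [0.733, -0.681, 0.001], [-0.0, -0.001, -1.0]]
force: [0.2, 0.3, 1.1]
opening: 0.564
```

>>> send_rows --moves '[[[0,0,0,0,0,0,-1],[0,0,0,0,0,0,-1],[0,0,0,0,0,0,-1],[0,0,0,0,0,0,-1],[0,0,0,0,0,0,-1]]]'

```text
time_s: 35.1
position: [0.6308, -0.3161, 0.0108]
tcp_rot: [[0.681, 0.733, 0.002], [0.733, -0.681, -0.001], [0.0, 0.002, -1.0]]
force: [-0.3, -0.1, 2.8]
opening: 0.202
```

>>> send_rows --moves '[[[0,0,0,0,0,-1,-1],[0,0,0,0,0,-2,-1],[0,0,0,0,0,-3,-1],[0,0,8.5,0,0,-3,-1],[0,0,8.5,0,0,-3,-1]]]'

```text
time_s: 35.6
position: [0.6299, -0.3154, 0.131]
tcp_rot: [[0.868, 0.496, -0.0], [0.496, -0.868, 0.0], [-0.0, -0.001, -1.0]]
force: [0.5, -0.7, 0.0]
opening: 0.202
```

>>> send_rows --moves '[[[0,0,8.5,0,0,-3,-1],[0,0,8.5,0,0,-3,-1],[0,0,8.5,0,0,-3,-1],[0,0,8.5,0,0,0,-1],[0,0,8.5,0,0,0,-1]]]'

```text
time_s: 36.1
position: [0.6306, -0.3159, 0.222]
tcp_rot: [[0.975, -0.221, 0.003], [-0.221, -0.975, -0.002], [0.003, 0.001, -1.0]]
force: [-0.4, -0.3, -0.3]
opening: 0.204
```

```bash
python3 -c "
from h import *
st();goto(.455,-.02,.22,76.6)"
```

```text
36.1 pos [ 0.631 -0.316  0.222] F [-0.409 -0.258 -0.319] open 0.204 jaw -102.8 j [-35.7  36.6  69.5   0.   73.7  67.1]
tool turn rz: 0.6 j6 67.1
jaw deg -102.8 shift now cm [-23.7 -25.    0.1] after turn cm [-23.9 -24.7   0.1]
```

>>> send_rows --moves '[[[0,0,0.6,-3,-3.1,0,-1],[0,0,0,-3,-3.1,0,-1],[0,0,0,-3,-3.1,0,-1],[0,0,0,-3,-3.1,0,-1],[0,0,0,-3,-3.1,0,-1]]]'

```text
time_s: 36.6
position: [0.5173, -0.1296, 0.22]
tcp_rot: [[0.974, -0.225, 0.0], [-0.225, -0.974, 0.0], [0.0, -0.0, -1.0]]
force: [0.7, -0.3, -0.1]
opening: 0.203
```

>>> send_rows --moves '[[[0,0,0,-3,-3.1,0,-1],[0,0,0,-3,-3.1,0,-1],[0,0,0,-2.9,-3,0,-1],[0,0,0,0,-4.6,0,-1],[0,0,0,0,-4.6,0,-1]]]'

```text
time_s: 37.1
position: [0.4723, 0.0695, 0.2204]
tcp_rot: [[0.974, -0.226, 0.001], [-0.226, -0.974, -0.0], [0.001, 0.0, -1.0]]
force: [1.0, -1.1, -0.1]
opening: 0.2
```

```bash
python3 -c "
from h import *
st();goto(.50,.18,.125,76.6)"
```

```text
37.1 pos [0.472 0.07  0.22 ] F [ 0.953 -1.084 -0.068] open 0.2 jaw -103.1 j [ -5.1  19.1 102.9  -0.   58.   98. ]
tool turn rz: 0.3 j6 98.0
jaw deg -103.1 shift now cm [  0.2 -11.4   9.5] after turn cm [  0.1 -11.4   9.5]
```

>>> send_rows --moves '[[[0,0,0,0.1,-4,0,-1],[0,0,0,0,-4.2,0,-1],[0,0,0,0,-3.2,1,-1],[0,0,0,0,0,4,-1],[0,0,0,0,0,4,-1]]]'

```text
time_s: 37.6
position: [0.5011, 0.1807, 0.1301]
tcp_rot: [[0.975, -0.222, 0.005], [-0.222, -0.975, 0.001], [0.004, -0.002, -1.0]]
force: [0.0, -0.3, -1.5]
opening: 0.203
```

>>> send_rows --moves '[[[0,0,0,0,0,0.5,-1],[0,0,0,0,0,0,0.1],[0,0,0,0,0,0,0.1],[0,0,0,0,0,0,0.1],[0,0,0,0,0,0,0.1]]]'

```text
time_s: 38.1
position: [0.5011, 0.179, 0.1263]
tcp_rot: [[0.974, -0.226, 0.004], [-0.226, -0.974, 0.0], [0.003, -0.001, -1.0]]
force: [-0.5, 0.4, -0.2]
opening: 0.48
```

>>> send_rows --moves '[[[0,0,0,0,0,-2,0.1],[0,0,0,0,0,-4,0.1],[0,0,0,0,0,-4,0.1],[0,0,0,0,4.5,0,0.1],[0,0,0,0,4.5,0,0.1]]]'

```text
time_s: 38.6
position: [0.481, 0.0911, 0.2273]
tcp_rot: [[0.975, -0.222, 0.007], [-0.222, -0.975, -0.0], [0.007, -0.001, -1.0]]
force: [0.6, -0.4, -0.6]
opening: 0.549
```

>>> send_rows --moves '[[[0,0,0,0,4.5,0,-1],[0,0,0,0,4.5,0,-1],[0,0,0,-3,3,0,-1],[0,0,0,0,0,0,-1],[0,0,0,0,0,0,-1]]]'

```text
time_s: 39.1
position: [0.4233, -0.0195, 0.2255]
tcp_rot: [[0.974, -0.227, 0.002], [-0.227, -0.974, -0.0], [0.002, -0.0, -1.0]]
force: [0.9, 0.2, 0.1]
opening: 0.184
```

```bash
python3 -c "
from h import *
st(); a=capture('top'); b=capture('scene')
cv2.imwrite('pics/full.png',np.hstack([cv2.resize(a[170:340,60:310],(500,340)),]))
cv2.imwrite('pics/s2.png',b)
for t in ('keeper_end','lid_pad'):
  for c in ('top','scene'): print(t,c,[(round(d['p'],2),np.round(d['location'],3)) for d in spot_in(c,t)[:2]])
im=np.zeros((600,800,3),np.uint8); im[:340,:500]=cv2.resize(a[170:340,60:310],(500,340)); im[340:600,:360]=b[220:350,200:380].repeat(2,0).repeat(2,1); im[340:600,380:740]=b[70:200,270:450].repeat(2,0).repeat(2,1)
cv2.imwrite('pics/m2.png',im)"
```

```text
39.1 pos [ 0.423 -0.02   0.225] F [0.852 0.189 0.084] open 0.184 jaw -103.1 j [-17.8  14.4 109.4   0.   56.1  85.3]
keeper_end top [(0.9, array([0.538, 0.348, 0.266])), (0.34, array([0.606, 0.162, 0.336]))]
keeper_end scene [(0.69, array([0.545, 0.357, 0.295]))]
lid_pad top [(0.72, array([0.602, 0.166, 0.331]))]
lid_pad scene [(0.97, array([0.626, 0.156, 0.25 ]))]
```

View pics/m2.png

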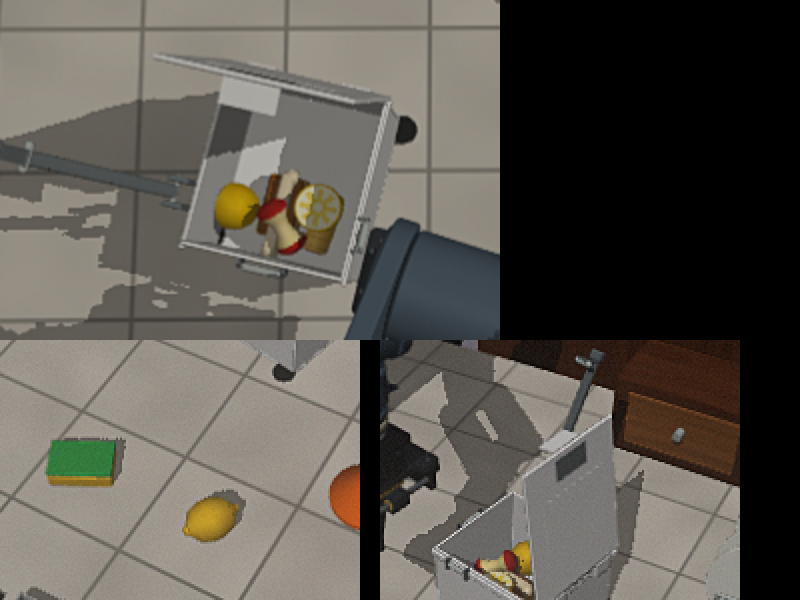

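All six scraps show inside the bin: lemon halves, apple core, bread, corn and bone at crop (215–345, 170–255). On that part of the sill only the whole lemon and sponge remain. Next I'll triangulate the keeper's angle and plan the lid arc.

```bash
cat >> h.py <<'E'
b=np.load("bin.npy"); BC=b[:2]; BX=np.array([np.cos(b[2]),np.sin(b[2])]); BY=np.array([-BX[1],BX[0]])
def B2W(x,y,z): return np.r_[BC+BX*x+BY*y,z]
def W2B(p): d=np.array(p)[:2]-BC; return np.array([d@BX,d@BY,p[2]])
E
python3 - <<'E'
from h import *
def tri(a,bb):
    o1,d1=ray("top",[a]);o2,d2=ray("scene",[bb]);d1=d1[0];d2=d2[0]
    t=np.linalg.lstsq(np.c_[d1,-d2],o2-o1,rcond=None)[0]
    p,q=o1+t[0]*d1,o2+t[1]*d2; return (p+q)/2,np.linalg.norm(p-q)
e,g=tri((54,244.4),(380,76)); print("end",e,g,"bin",W2B(e))
for yp in (.095,.102): 
    r=W2B(e)-[0,yp,.148]; print(yp,"len",np.hypot(r[1],r[2]),"theta",np.degrees(np.arctan2(r[2],-r[1])))
    for c in ("top","scene"): print(c,proj(c,[B2W(-.045,yp,.148)]))
s=readout.read_state(); print("tcp bin",W2B(s["position"]))
# lid arc TCP waypoints: contact r=.183 on outer face, finger half width .0095
for th in (80,60,40,20,10,5,0):
    t=np.radians(th); x=.095-.183*np.cos(t)+.005*np.sin(t); z=.132+.183*np.sin(t)+.005*np.cos(t)
    print(th,(x,z))
E
```

```text
end [0.548 0.393 0.328] 0.004727258999609735 bin [-0.043  0.209  0.328]
0.095 len 0.21282181587876176 theta 122.32081389371048
top [[149.79  266.654]]
scene [[350.203 145.013]]
0.102 len 0.20916286671479906 theta 120.70017789124667
top [[146.411 265.868]]
scene [[351.72  143.906]]
tcp bin [-0.069 -0.22   0.225]
80 (np.float64(0.06814642225201277), np.float64(0.3130880596895687))
60 (np.float64(0.007830127018922182), np.float64(0.29298264889255227))
40 (np.float64(-0.04197219504234027), np.float64(0.2534603547882316))
20 (np.float64(-0.0752536488871929), np.float64(0.19928814933252692))
10 (np.float64(-0.0843515779128994), np.float64(0.1687016552781093))
5 (np.float64(-0.08686785103705114), np.float64(0.15293047441328017))
0 (np.float64(-0.088), np.float64(0.137))
```

>>> send_rows --moves '[[[0,0,0,0,0,-4.5,-1],[0,0,0,0,0,-4.9,-1],[0,0,0,0,0,-4.9,-1],[0,0,0,0,0,-4.9,-1],[0,0,0,4.5,0,-1,-1]]]'

```text
time_s: 39.9
position: [0.4669, -0.0276, 0.4343]
tcp_rot: [[0.975, -0.223, 0.012], [-0.223, -0.975, -0.004], [0.012, 0.001, -1.0]]
force: [1.3, -1.2, 0.9]
opening: 0.006
```

>>> send_rows --moves '[[[0,0,0,4.9,0,0,-1],[0,0,0,4.9,0,0,-1],[0,0,0,4.5,0,0,-1],[0,0,0,0,-4.5,0,-1],[0,0,0,0,-4.5,0,-1]]]'

```text
time_s: 40.4
position: [0.6286, 0.0269, 0.4246]
tcp_rot: [[0.974, -0.227, -0.002], [-0.227, -0.974, 0.0], [-0.003, 0.0, -1.0]]
force: [-0.4, -0.1, 0.6]
opening: 0.006
```

>>> send_rows --moves '[[[0,0,0,0,-4.5,0,-1],[0,0,0,0,-4.5,0,-1],[0,0,0,0,-3.5,0,-1],[0,0,0,0,0,0,-1],[0,0,0,0,0,0,-1]]]'

```text
time_s: 40.9
position: [0.6548, 0.1498, 0.4257]
tcp_rot: [[0.975, -0.222, -0.001], [-0.222, -0.975, -0.001], [-0.001, 0.001, -1.0]]
force: [0.5, 0.2, -0.3]
opening: 0.008
```

```bash
python3 -c "
from h import *
st(); s=readout.read_state(); print(W2B(s['position'])); goto(*B2W(.12,0,.30),76.6)"
```

```text
40.9 pos [0.655 0.15  0.426] F [ 0.505  0.164 -0.305] open 0.008 jaw -102.8 j [  3.4  26.4  57.3  -0.   96.4 106.2]
[ 0.117 -0.003  0.426]
tool turn rz: 0.6 j6 106.2
jaw deg -102.8 shift now cm [ 0.4 -0.4 12.6] after turn cm [ 0.3 -0.4 12.6]
```

>>> send_rows --moves '[[[0,0,0.6,0,-0.3,3,-1],[0,0,0,0,0,4,-1],[0,0,0,0,0,4.3,-1],[0,0,0,0,0,0,-1],[0,0,0,-2,0,0,-1]]]'

```text
time_s: 41.4
position: [0.6378, 0.154, 0.3129]
tcp_rot: [[0.971, -0.238, -0.0], [-0.238, -0.971, -0.001], [-0.0, 0.001, -1.0]]
force: [-1.1, 0.0, 0.5]
opening: 0.004
```

>>> send_rows --moves '[[[0,0,0,-1.8,0,0,-1],[0,0,0,-1,0,0.2,-1],[0,0,0,-1,0,0.2,-1],[0,0,0,-1.1,0,0.3,-1],[0,0,0,0,0,0,-1]]]'

```text
time_s: 41.9
position: [0.5874, 0.1677, 0.307]
tcp_rot: [[0.972, -0.235, -0.0], [-0.235, -0.972, 0.0], [-0.0, 0.0, -1.0]]
force: [0.4, 0.2, 1.5]
opening: 0.008
```

```bash
python3 -c "
from h import *
st(); s=readout.read_state(); print(W2B(s['position']))"
```

```text
41.9 pos [0.587 0.168 0.307] F [0.428 0.167 1.53 ] open 0.008 jaw -103.6 j [  5.5  24.5  78.2   0.   77.4 109. ]
[ 0.047 -0.002  0.307]
```

>>> send_rows --moves '[[[0,0,0,-1.5,0,0.7,-1],[0,0,0,-1.5,0,0.7,-1],[0,0,0,-1.3,0,0.9,-1],[0,0,0,-1.3,0,0.9,-1],[0,0,0,0,0,0,-1]]]'

```text
time_s: 42.4
position: [0.533, 0.1811, 0.2739]
tcp_rot: [[0.972, -0.235, -0.002], [-0.235, -0.972, 0.0], [-0.002, 0.0, -1.0]]
force: [2.1, -0.9, 2.1]
opening: 0.001
```

```bash
python3 -c "
from h import *
st(); s=readout.read_state(); print(W2B(s['position'])); b=capture('scene'); a=capture('top')
im=np.zeros((400,800,3),np.uint8); im[:,:400]=cv2.resize(b[60:260,260:460],(400,400)); im[:,400:]=cv2.resize(a[170:330,100:260],(400,400)); cv2.imwrite('pics/lid1.png',im)"
```

```text
42.4 pos [0.533 0.181 0.274] F [ 2.087 -0.888  2.054] open 0.001 jaw -103.6 j [  7.4  22.2  87.5   0.   70.4 110.9]
[-0.009 -0.001  0.274]
```

View pics/lid1.png

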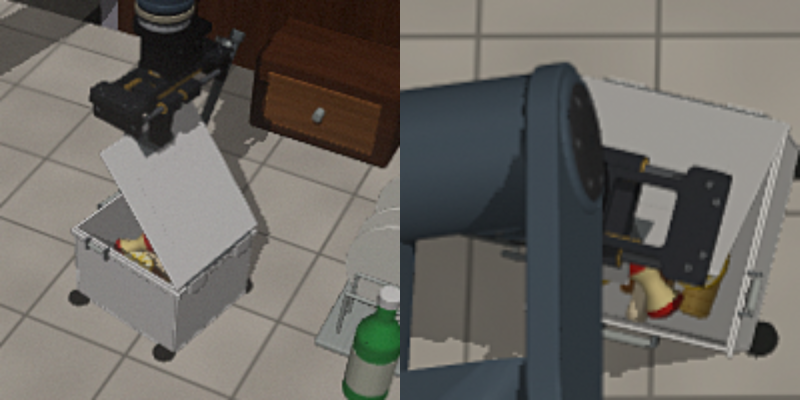

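The lid is following the fingers, now at about 50° in the left view, with the hand clear of the keeper.

>>> send_rows --moves '[[[0,0,0,-1.2,0,1.1,-1],[0,0,0,-1.1,0,1.1,-1],[0,0,0,-1,0,1.3,-1],[0,0,0,-0.9,0,1.3,-1],[0,0,0,-0.7,0,1.4,-1]]]'

```text
time_s: 43.0
position: [0.4883, 0.1924, 0.2134]
tcp_rot: [[0.972, -0.236, 0.003], [-0.236, -0.972, 0.001], [0.003, -0.001, -1.0]]
force: [0.0, 0.3, 4.7]
opening: 0.004
```

>>> send_rows --moves '[[[0,0,0,-0.7,0,1.4,-1],[0,0,0,-0.5,0,1.5,-1],[0,0,0,-0.4,0,1.5,-1],[0,0,0,-0.1,0,0.5,-1],[0,0,0,0,0,0,-1]]]'

```text
time_s: 43.5
position: [0.4716, 0.1963, 0.1638]
tcp_rot: [[0.972, -0.236, 0.002], [-0.236, -0.972, 0.0], [0.002, -0.001, -1.0]]
force: [1.2, -1.0, 3.8]
opening: 0.006
```

>>> send_rows --moves '[[[0,0,0,-0.1,0,0.5,-1],[0,0,0,0,0,0.5,-1],[0,0,0,0,0,0.4,-1],[0,0,0,0,0,0.4,-1],[0,0,0,0,0,0,-1]]]'

```text
time_s: 44.0
position: [0.4695, 0.1967, 0.1467]
tcp_rot: [[0.972, -0.235, 0.001], [-0.235, -0.972, 0.001], [0.001, -0.001, -1.0]]
force: [-0.2, 0.3, 12.0]
opening: 0.002
```

```bash
python3 -c "
from h import *
st(); s=readout.read_state(); print(W2B(s['position']))"
```

```text
44.0 pos [0.47  0.197 0.147] F [-0.181  0.32  12.038] open 0.002 jaw -103.6 j [ 10.1  27.8 103.    0.   49.2 113.7]
[-0.074 -0.001  0.147]
```

>>> send_rows --moves '[[[0,0,0,0,0,0.3,-1],[0,0,0,0,0,0.3,-1],[0,0,0,0,0,0.3,-1],[0,0,0,0,0,0,-1],[0,0,0,0,0,0,-1]]]'

```text
time_s: 44.5
position: [0.469, 0.1968, 0.137]
tcp_rot: [[0.972, -0.236, 0.0], [-0.236, -0.972, 0.001], [-0.0, -0.001, -1.0]]
force: [0.0, 0.5, 7.8]
opening: 0.007
```

>>> send_rows --moves '[[[0,0,0,0,0,0.2,-1],[0,0,0,0,0,0.2,-1],[0,0,0,0,0,0,-1],[0,0,0,0,0,0,-1],[0,0,0,0,0,0,-1]]]'

```text
time_s: 45.0
position: [0.469, 0.1969, 0.1349]
tcp_rot: [[0.972, -0.235, 0.001], [-0.235, -0.972, 0.001], [0.001, -0.001, -1.0]]
force: [-2.5, 0.2, 22.0]
opening: 0.003
```

>>> send_rows --moves '[[[0,0,0,0,0,-2,-1],[0,0,0,0,0,-4,-1],[0,0,0,-2,0,-4,-1],[0,0,0,-4,0,-3,-1],[0,0,0,-3,0,-3,-1]]]'

```text
time_s: 45.5
position: [0.3782, 0.2175, 0.2925]
tcp_rot: [[0.972, -0.236, -0.005], [-0.236, -0.972, -0.001], [-0.005, 0.002, -1.0]]
force: [0.3, -0.4, -0.4]
opening: 0.004
```

>>> send_rows --moves '[[[0,8.5,0,0,0,0,-1],[0,8.5,0,0,0,0,-1],[0,8.5,0,0,0,0,-1],[0,8.5,0,0,0,0,-1],[0,8.5,0,0,0,0,-1]]]'

```text
time_s: 46.0
position: [0.3877, 0.2007, 0.3105]
tcp_rot: [[0.775, -0.214, 0.595], [-0.162, -0.977, -0.14], [0.611, 0.012, -0.791]]
force: [-0.5, -1.1, -0.2]
opening: 0.008
```

>>> send_rows --moves '[[[0,8.5,0,0,0,0,-1],[0,8.5,0,0,0,0,-1],[0,0,0,0,0,0,-1],[0,0,0,0,0,0,-1],[0,0,0,0,0,0,-1]]]'

```text
time_s: 46.5
position: [0.4065, 0.1573, 0.3752]
tcp_rot: [[0.647, -0.166, 0.744], [-0.112, -0.986, -0.122], [0.754, -0.004, -0.657]]
force: [0.5, 0.3, -0.6]
opening: 0.0
```

```bash
cat >> h.py <<'E'
PV=np.array([.098,.148])
def kp(th,rho=.160,extra=0.,s=.014):
    "TCP in bin frame to push the keeper at th deg"
    t=np.radians(th);u=np.array([-np.cos(t),np.sin(t)]);n=np.array([np.sin(t),np.cos(t)])
    d=.005+.015*abs(n[0])+.011*abs(n[1])+extra
    c=PV+rho*u+d*n; return np.array([-.045+s*np.sin(np.radians(60)),c[0],c[1]-s*.5])
def leg(pts):
    s=readout.read_state();R=s["tcp_rot"];p=s["position"];print("at bin",W2B(p))
    for q in pts:
        w=B2W(*q); print(np.round(q,3),"->",(R.T@(w-p)*100).round(1)); p=w
E
python3 - <<'E'
from h import *
st(); print(readout.read_state()["tcp_rot"]); a=capture("top"); b=capture("scene")
for c in ("top","scene"): print([(round(d["p"],2),np.round(d["location"],3)) for d in spot_in(c,"lid_pad")[:2]])
q=kp(121,extra=.025)
leg([[-.16,.1,.30],[-.16,q[1],q[2]],q,kp(121)])
im=np.zeros((400,800,3),np.uint8); im[:,:400]=cv2.resize(b[60:260,260:460],(400,400)); im[:,400:]=cv2.resize(a[150:350,40:240],(400,400)); cv2.imwrite('pics/lid2.png',im)
E
```

```text
46.5 pos [0.406 0.157 0.375] F [ 0.483  0.326 -0.591] open 0.0 jaw -99.5 j [ 22.5  -5.2 123.  -54.7  29.2 163.5]
[[ 0.647 -0.166  0.744]
 [-0.112 -0.986 -0.122]
 [ 0.754 -0.004 -0.657]]
[(0.74, array([0.532, 0.187, 0.139]))]
[(0.85, array([0.545, 0.178, 0.137])), (0.67, array([ 0.802, -0.086,  0.025]))]
at bin [-0.126 -0.053  0.375]
[-0.16  0.1   0.3 ] -> [ -7.3 -15.5   3.3]
[-0.16   0.222  0.253] -> [ -3.  -12.2   3.7]
[-0.033  0.222  0.253] -> [8.3 0.9 9.6]
[-0.033  0.201  0.266] -> [ 0.9  2.1 -1. ]
```

View pics/lid2.png

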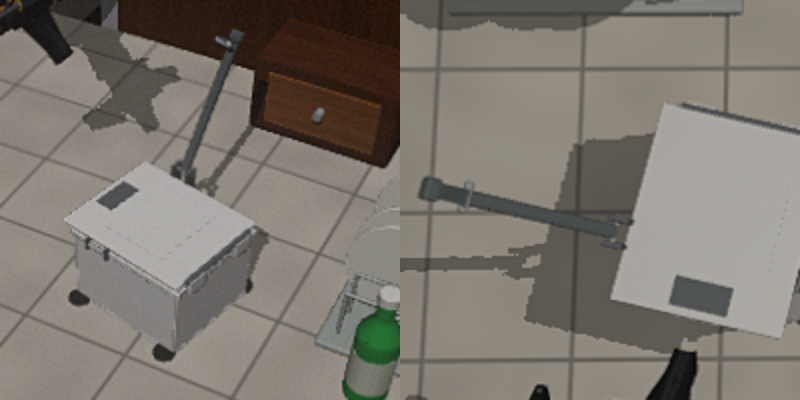

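The lid lies level on the rim in both views, with the grey pad at left crop (118,196), and the keeper still leans out. The wrist is at its joint 6 limit, so I'll make a half turn about the tool axis.

>>> send_rows --moves '[[[0,0,-8.5,0,0,0,-1],[0,0,-8.5,0,0,0,-1],[0,0,-8.5,0,0,0,-1],[0,0,-8.5,0,0,0,-1],[0,0,-8.5,0,0,0,-1]]]'

```text
time_s: 47.2
position: [0.4066, 0.1574, 0.3758]
tcp_rot: [[0.586, 0.319, 0.745], [0.589, -0.799, -0.122], [0.556, 0.51, -0.656]]
force: [0.3, -0.1, -0.9]
opening: 0.009
```

>>> send_rows --moves '[[[0,0,-8.5,0,0,0,-1],[0,0,-8.5,0,0,0,-1],[0,0,-8.5,0,0,0,-1],[0,0,-8.5,0,0,0,-1],[0,0,-8.5,0,0,0,-1]]]'

```text
time_s: 47.7
position: [0.4066, 0.1574, 0.3758]
tcp_rot: [[0.217, 0.631, 0.745], [0.974, -0.191, -0.122], [0.066, 0.752, -0.656]]
force: [0.1, 0.1, 0.0]
opening: 0.005
```

>>> send_rows --moves '[[[0,0,-8.5,0,0,0,-1],[0,0,-8.5,0,0,0,-1],[0,0,-8.5,0,0,0,-1],[0,0,-8.5,0,0,0,-1],[0,0,-8.5,0,0,0,-1]]]'

```text
time_s: 48.2
position: [0.4067, 0.1574, 0.3758]
tcp_rot: [[-0.266, 0.612, 0.745], [0.847, 0.517, -0.122], [-0.46, 0.599, -0.656]]
force: [0.7, 0.0, -0.0]
opening: 0.002
```

>>> send_rows --moves '[[[0,0,-8.5,0,0,0,-1],[0,0,-8.5,0,0,0,-1],[0,0,-8.5,0,0,0,-1],[0,0,-8.5,0,0,0,-1],[0,0,-8.5,0,0,0,-1]]]'

```text
time_s: 48.7
position: [0.4067, 0.1574, 0.3758]
tcp_rot: [[-0.61, 0.271, 0.745], [0.275, 0.954, -0.122], [-0.743, 0.131, -0.656]]
force: [0.0, 0.6, 0.1]
opening: 0.003
```

```bash
cat >> h.py <<'E'
def rot_to(phi):
    "turn (rotvec deg, tool frame) to pitch phi toward bin x, jaw along bin y, nearest half turn"
    R=readout.read_state()["tcp_rot"]; f=np.radians(phi); bx=np.r_[BX,0]; by=np.r_[BY,0]; up=np.array([0,0,1.])
    z=-up*np.cos(f)+bx*np.sin(f)
    best=None
    for sg in (1,-1):
        y=by*sg; T=np.c_[np.cross(y,z),y,z]; v=np.degrees(cv2.Rodrigues(R.T@T)[0][:,0])
        if best is None or np.linalg.norm(v)<np.linalg.norm(best): best=v
    print("turn",best.round(1))
E
python3 -c "
from h import *
st(); print(W2B(readout.read_state()['position'])); rot_to(58); print(readout.read_state()['tcp_rot'])"
```

```text
48.7 pos [0.407 0.157 0.376] F [0.049 0.575 0.059] open 0.003 jaw 74.1 j [ 22.5  -5.2 123.  -54.8  29.1  -6.8]
[-0.127 -0.053  0.376]
turn [ 2.5 -9.2 -7.5]
[[-0.61   0.271  0.745]
 [ 0.275  0.954 -0.122]
 [-0.743  0.131 -0.656]]
```

```bash
python3 -c "
from h import *
q=kp(121,extra=.025)
leg([[-.15,.1,.33],[-.15,q[1],.30],[-.15,q[1],q[2]]])"
```

```text
at bin [-0.127 -0.053  0.376]
[-0.15  0.1   0.33] -> [ 6.9 14.5  2.1]
[-0.15   0.222  0.3  ] -> [ 3.8 11.7  2.6]
[-0.15   0.222  0.253] -> [ 3.5 -0.6  3.1]
```

>>> send_rows --moves '[[[0,0,0,1.7,3.6,0.5,-1],[0,0,0,1.7,3.6,0.5,-1],[0,0,0,1.7,3.6,0.5,-1],[0,0,0,1.8,3.7,0.6,-1],[0,0,0,0,0,0,-1]]]'

```text
time_s: 49.2
position: [0.421, 0.3173, 0.3286]
tcp_rot: [[-0.61, 0.269, 0.745], [0.278, 0.953, -0.117], [-0.742, 0.135, -0.657]]
force: [-0.2, -0.6, -0.2]
opening: 0.004
```

>>> send_rows --moves '[[[0,0,0,1.2,3.8,0.8,-1],[0,0,0,1.3,3.9,0.9,-1],[0,0,0,1.3,4,0.9,-1],[1.2,-4.6,-3.7,0,0,0,-1],[1.2,-4.6,-3.7,0,0,0,-1]]]'

```text
time_s: 49.7
position: [0.4493, 0.4315, 0.3015]
tcp_rot: [[-0.511, 0.235, 0.827], [0.129, 0.972, -0.197], [-0.85, 0.006, -0.527]]
force: [0.1, -0.5, -0.3]
opening: 0.007
```

```bash
python3 -c "
from h import *
st(); rot_to(58)
q=kp(121,extra=.025)
leg([[-.15,q[1],q[2]],q])"
```

```text
49.7 pos [0.449 0.432 0.301] F [ 0.079 -0.479 -0.317] open 0.007 jaw 76.4 j [ 56.1  28.2  99.5 -73.6  56.1  27.2]
turn [-0.   0.2 -0.4]
at bin [-0.148  0.223  0.301]
[-0.15   0.222  0.253] -> [ 4.2 -0.1  2.4]
[-0.033  0.222  0.253] -> [-6.2  0.  10. ]
```

>>> send_rows --moves '[[[0,0,0,2.1,0,1.2,-1],[0,0,0,2.1,0,1.2,-1],[0,0,0,0,0,0,-1],[0,0,0,-1.5,0,2.4,-1],[0,0,0,-1.5,0,2.4,-1]]]'

```text
time_s: 50.2
position: [0.5024, 0.4186, 0.2542]
tcp_rot: [[-0.513, 0.234, 0.826], [0.13, 0.972, -0.194], [-0.849, 0.007, -0.529]]
force: [1.0, -0.3, 0.6]
opening: 0.011
```

>>> send_rows --moves '[[[0,0,0,-1.6,0,2.6,-1],[0,0,0,-1.6,0,2.6,-1],[0,0,0,0,0,0,-1],[0,0,0,0,0,0,-1],[0,0,0,0,0,0,-1]]]'

```text
time_s: 50.7
position: [0.5606, 0.4046, 0.2542]
tcp_rot: [[-0.515, 0.236, 0.824], [0.131, 0.972, -0.196], [-0.847, 0.007, -0.531]]
force: [0.4, 0.1, 0.1]
opening: 0.003
```

```bash
python3 -c "
from h import *
st(); rot_to(58)
leg([kp(121),kp(110),kp(100),kp(90),kp(80),kp(70),kp(60),kp(50),kp(40),kp(30),kp(20),kp(10),kp(3),kp(0)])
b=capture('scene'); a=capture('top')
im=np.zeros((400,800,3),np.uint8); im[:,:400]=cv2.resize(b[20:220,240:440],(400,400)); im[:,400:]=cv2.resize(a[150:350,0:200],(400,400)); cv2.imwrite('pics/k1.png',im)"
```

```text
50.7 pos [0.561 0.405 0.254] F [0.412 0.072 0.099] open 0.003 jaw 76.4 j [ 44.9  34.   97.5 -81.9  46.7  29.5]
turn [-0.  -0.1 -0.5]
at bin [-0.034  0.223  0.254]
[-0.033  0.201  0.266] -> [-1.1 -2.2 -0.5]
[-0.033  0.174  0.284] -> [-1.5 -2.6 -0.9]
[-0.033  0.147  0.295] -> [-1.  -2.7 -0.6]
[-0.033  0.118  0.301] -> [-0.6 -2.9 -0.3]
[-0.033  0.092  0.302] -> [-0.1 -2.6 -0.1]
[-0.033  0.065  0.299] -> [ 0.2 -2.7  0.2]
[-0.033  0.038  0.291] -> [ 0.6 -2.6  0.4]
[-0.033  0.013  0.279] -> [ 1.  -2.5  0.7]
[-0.033 -0.01   0.262] -> [ 1.4 -2.3  0.9]
[-0.033 -0.03   0.24 ] -> [ 1.8 -2.   1.1]
[-0.033 -0.045  0.215] -> [ 2.1 -1.6  1.3]
[-0.033 -0.056  0.187] -> [ 2.4 -1.1  1.5]
[-0.033 -0.061  0.166] -> [ 1.8 -0.5  1.1]
[-0.033 -0.062  0.157] -> [ 0.8 -0.1  0.5]
```

View pics/k1.png

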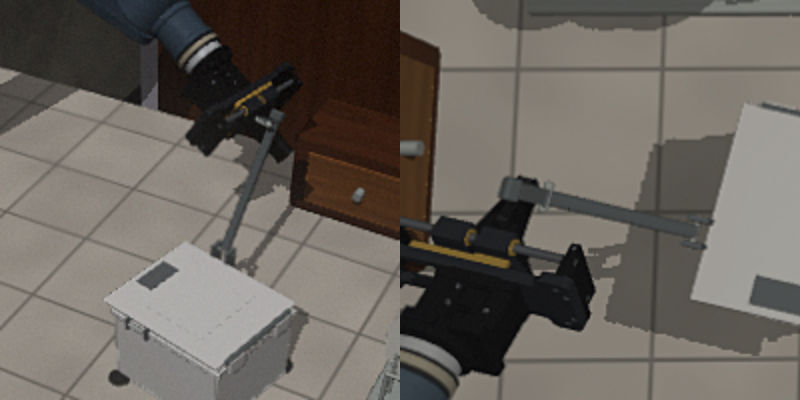

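The fingers sit below the keeper's free end at left crop (275,150), not touching it. Joint 4 is near its limit, so I'll reduce the pitch and push nearer the bar's end.

>>> send_rows --moves '[[[0,4,0,0,0,0,-1],[0,4,0,0,0,0,-1],[0,0,0,-0.8,0.7,-0.7,-1],[0,0,0,-0.8,0.6,-0.7,-1],[0,0,0,0,0,0,-1]]]'

```text
time_s: 51.3
position: [0.5639, 0.419, 0.2772]
tcp_rot: [[-0.622, 0.234, 0.747], [0.158, 0.972, -0.173], [-0.766, 0.01, -0.642]]
force: [0.1, 1.1, 0.6]
opening: 0.003
```

>>> send_rows --moves '[[[0,5,0,0,0,0,-1],[0,5,0,0,0,0,-1],[0,0,0,0,0,0,-1],[0,0,0,0,0,0,-1],[0,0,0,0,0,0,-1]]]'

```text
time_s: 51.8
position: [0.5627, 0.4167, 0.2735]
tcp_rot: [[-0.745, 0.236, 0.624], [0.184, 0.972, -0.148], [-0.641, 0.005, -0.767]]
force: [-0.3, -0.5, -0.1]
opening: 0.008
```

```bash
cat >> h.py <<'E'
def kp(th,rho=.185,extra=0.,s=.014,p=40):
    t=np.radians(th);p=np.radians(p);u=np.array([-np.cos(t),np.sin(t)]);n=np.array([np.sin(t),np.cos(t)])
    d=.005+.015*abs(n[0])+.0095/np.sin(p)*abs(n[1])+extra
    c=PV+rho*u+d*n; return np.array([-.045+s*np.sin(p),c[0],c[1]-s*np.cos(p)])
E
python3 -c "
from h import *
st(); rot_to(40)
leg([kp(121,extra=.02),kp(121),kp(110),kp(100),kp(90),kp(80),kp(70),kp(60),kp(50),kp(40)])"
```

```text
51.8 pos [0.563 0.417 0.274] F [-0.345 -0.527 -0.097] open 0.008 jaw 76.4 j [ 40.4  29.1  88.  -45.4  46.6  -8.5]
turn [ 0.  -0.1 -0.4]
at bin [-0.035  0.235  0.274]
[-0.036  0.232  0.272] -> [ 0.2 -0.3 -0. ]
[-0.036  0.215  0.283] -> [-0.7 -1.7 -0.8]
[-0.036  0.184  0.303] -> [-1.3 -3.1 -1.5]
[-0.036  0.152  0.316] -> [-0.8 -3.2 -1. ]
[-0.036  0.118  0.322] -> [-0.5 -3.4 -0.5]
[-0.036  0.088  0.323] -> [-0.1 -3.  -0.1]
[-0.036  0.057  0.319] -> [ 0.2 -3.   0.3]
[-0.036  0.027  0.31 ] -> [ 0.6 -3.   0.7]
[-0.036 -0.001  0.296] -> [ 0.9 -2.9  1.1]
[-0.036 -0.027  0.276] -> [ 1.2 -2.6  1.5]
```

>>> send_rows --moves '[[[0,0,0,-0.3,-1,-0.4,-1],[0,0,0,-0.4,-1,-0.4,-1],[0,0,0,-0.6,-1.5,-0.7,-1],[0,0,0,-0.7,-1.6,-0.8,-1],[0,0,0,-0.4,-1.6,-0.5,-1]]]'

```text
time_s: 52.3
position: [0.5481, 0.3504, 0.3128]
tcp_rot: [[-0.743, 0.236, 0.626], [0.186, 0.972, -0.146], [-0.642, 0.008, -0.766]]
force: [0.5, 0.5, -0.1]
opening: 0.007
```

>>> send_rows --moves '[[[0,0,0,-0.4,-1.6,-0.5,-1],[0,0,0,-0.3,-1.7,-0.3,-1],[0,0,0,-0.2,-1.7,-0.2,-1],[0,0,0,0,0,0,-1],[0,0,0,0,0,0,-1]]]'

```text
time_s: 52.8
position: [0.5373, 0.3024, 0.3247]
tcp_rot: [[-0.744, 0.237, 0.625], [0.187, 0.972, -0.146], [-0.642, 0.008, -0.767]]
force: [0.2, 0.2, -0.7]
opening: 0.007
```

```bash
python3 -c "
from h import *
st()
leg([kp(90),kp(80)])
b=capture('scene'); a=capture('top')
im=np.zeros((400,800,3),np.uint8); im[:,:400]=cv2.resize(b[20:220,240:440],(400,400)); im[:,400:]=cv2.resize(a[150:350,40:240],(400,400)); cv2.imwrite('pics/k2.png',im)"
```

```text
52.8 pos [0.537 0.302 0.325] F [ 0.154  0.199 -0.663] open 0.007 jaw 76.3 j [ 32.   17.5  98.8 -43.1  41.8 -16.8]
at bin [-0.033  0.118  0.325]
[-0.036  0.118  0.322] -> [ 0.4  0.  -0. ]
[-0.036  0.088  0.323] -> [-0.1 -3.  -0.1]
```

View pics/k2.png

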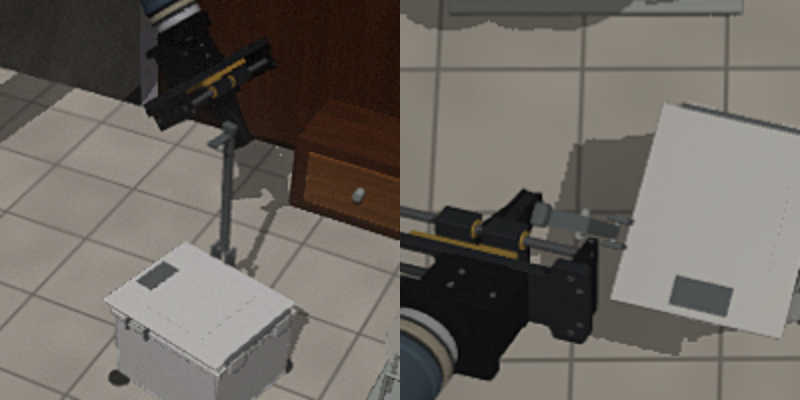

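The keeper has swung to nearly upright (left crop: foot (225,255), end (232,130)), so the push works. I'll continue the arc.

>>> send_rows --moves '[[[0,0,0,0,-1.5,0,-1],[0,0,0,0,-1.5,0,-1],[0,0,0,0.1,-1.5,0.1,-1],[0,0,0,0.1,-1.5,0.2,-1],[0,0,0,0.3,-1.5,0.3,-1]]]'

```text
time_s: 53.4
position: [0.519, 0.2287, 0.3162]
tcp_rot: [[-0.744, 0.237, 0.625], [0.186, 0.972, -0.146], [-0.642, 0.008, -0.767]]
force: [0.7, -0.2, -0.9]
opening: 0.007
```

>>> send_rows --moves '[[[0,0,0,0.3,-1.5,0.4,-1],[0,0,0,0.5,-1.4,0.5,-1],[0,0,0,0.5,-1.5,0.6,-1],[0,0,0,0.6,-1.3,0.7,-1],[0,0,0,0.6,-1.3,0.8,-1]]]'

```text
time_s: 53.9
position: [0.5023, 0.161, 0.2764]
tcp_rot: [[-0.744, 0.237, 0.625], [0.186, 0.972, -0.146], [-0.642, 0.008, -0.767]]
force: [-0.5, 0.3, -0.2]
opening: 0.007
```

```bash
python3 -c "
from h import *
st()
leg([kp(40),kp(30),kp(20)]); rot_to(0)
b=capture('scene'); a=capture('top')
im=np.zeros((400,800,3),np.uint8); im[:,:400]=cv2.resize(b[20:220,240:440],(400,400)); im[:,400:]=cv2.resize(a[150:350,80:280],(400,400)); cv2.imwrite('pics/k3.png',im)"
```

```text
53.9 pos [0.502 0.161 0.276] F [-0.476  0.337 -0.184] open 0.007 jaw 76.3 j [ 16.1  12.5 117.1 -53.3  23.1 -15. ]
at bin [-0.034 -0.028  0.276]
[-0.036 -0.027  0.276] -> [ 0.2  0.1 -0.1]
[-0.036 -0.05   0.252] -> [ 1.5 -2.3  1.9]
[-0.036 -0.068  0.223] -> [ 1.8 -1.8  2.2]
turn [ 0.3 39.9 -0.5]
```

View pics/k3.png

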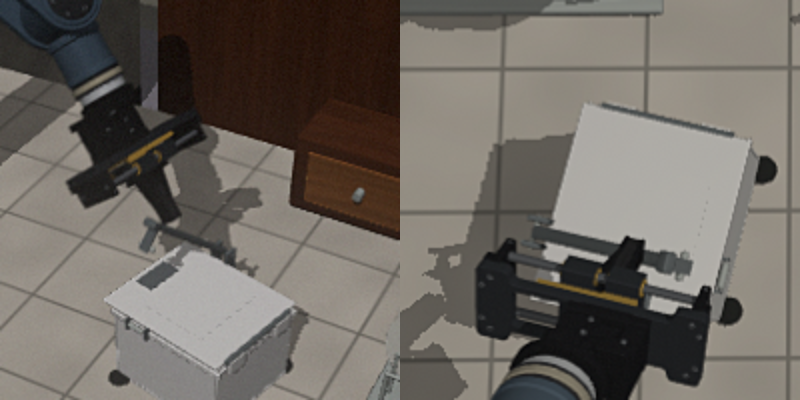

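The keeper is past vertical and lies over the lid at roughly 40–45°. The fingers are above it at left crop (170,215). I'll turn the tool upright and press down from above.

>>> send_rows --moves '[[[0,8,0,0,0,-0.5,-1],[0,8,0,0,0,0,-1],[0,8,0,0,0,0,-1],[0,8,0,0,0,0,-1],[0,8,0,0,0,0,-1]]]'

```text
time_s: 54.5
position: [0.5034, 0.1543, 0.2799]
tcp_rot: [[-0.958, 0.257, 0.128], [0.253, 0.966, -0.045], [-0.135, -0.011, -0.991]]
force: [0.6, 0.1, -0.5]
opening: 0.001
```

>>> send_rows --moves '[[[0,0,0,0,0,0,-1],[0,0,0,0,0,0,-1],[0,0,0,0,0,0,-1],[0,0,0,0,0,0,-1],[0,0,0,0,0,0,-1]]]'

```text
time_s: 55.0
position: [0.5019, 0.154, 0.2779]
tcp_rot: [[-0.957, 0.258, 0.13], [0.253, 0.966, -0.05], [-0.138, -0.015, -0.99]]
force: [-0.7, -0.5, -0.5]
opening: 0.008
```

```bash
python3 -c "
from h import *
st();rot_to(0)
leg([[-.045,-.030,.276],[-.045,-.049,.2473],[-.045,-.0645,.218],[-.045,-.082,.186],[-.045,-.095,.165],[-.045,-.1,.153]])"
```

```text
55.0 pos [0.502 0.154 0.278] F [-0.726 -0.54  -0.509] open 0.008 jaw 75.1 j [  7.1  16.2  96.9  -4.3  59.9 -66.1]
turn [-1.   7.9 -1.5]
at bin [-0.033 -0.035  0.278]
[-0.045 -0.03   0.276] -> [1.2 0.4 0. ]
[-0.045 -0.049  0.247] -> [ 0.3 -1.9  2.9]
[-0.045 -0.064  0.218] -> [ 0.4 -1.5  2.9]
[-0.045 -0.082  0.186] -> [ 0.4 -1.7  3.2]
[-0.045 -0.095  0.165] -> [ 0.3 -1.3  2.1]
[-0.045 -0.1    0.153] -> [ 0.2 -0.5  1.2]
```

>>> send_rows --moves '[[[-1,7.9,-1.5,0,0,0,-1],[0,0,0,1.2,0.4,0,-1],[0,0,0,0,-0.9,1.4,-1],[0,0,0,0,-1,1.5,-1],[0,0,0,0,-0.7,1.4,-1]]]'

```text
time_s: 55.5
position: [0.4855, 0.135, 0.2347]
tcp_rot: [[-0.973, 0.232, 0.002], [0.232, 0.973, 0.0], [-0.002, 0.001, -1.0]]
force: [0.6, -1.2, -0.5]
opening: 0.01
```

>>> send_rows --moves '[[[0,0,0,0,-0.8,1.5,-1],[0,0,0,0,-0.8,1.6,-1],[0,0,0,0,-0.9,1.6,-1],[0,0,0,0,0,0,-1],[0,0,0,0,0,0,-1]]]'

```text
time_s: 56.0
position: [0.4802, 0.1111, 0.1882]
tcp_rot: [[-0.973, 0.233, 0.001], [0.233, 0.973, 0.001], [-0.001, 0.001, -1.0]]
force: [-0.1, 0.3, -0.2]
opening: 0.003
```

```bash
python3 -c "
from h import *
st();rot_to(0)
leg([[-.045,-.095,.17],[-.045,-.1,.153]])
b=capture('scene'); a=capture('top')
im=np.zeros((400,800,3),np.uint8); im[:,:400]=cv2.resize(b[60:200,280:420],(400,400)); im[:,400:]=cv2.resize(a[170:330,110:270],(400,400)); cv2.imwrite('pics/k4.png',im)"
```

```text
56.0 pos [0.48  0.111 0.188] F [-0.121  0.252 -0.175] open 0.003 jaw 76.6 j [ -0.   22.9 102.9   0.1  54.1 -76.6]
turn [ 0.1  0.1 -0.1]
at bin [-0.044 -0.081  0.188]
[-0.045 -0.095  0.17 ] -> [ 0.1 -1.4  1.8]
[-0.045 -0.1    0.153] -> [ 0.  -0.5  1.7]
```

View pics/k4.png

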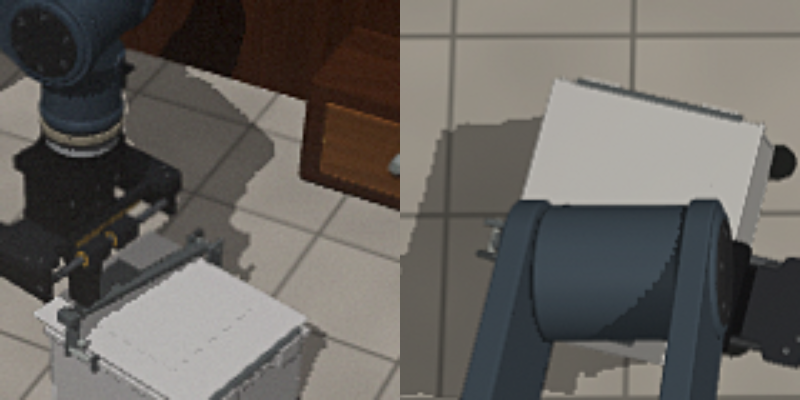

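The keeper lies low over the lid, with its nose end at left crop (70,318) by the right wall and the fingertips just above it. I'll press it home.

>>> send_rows --moves '[[[0,0,0,0,-0.7,0.9,-1],[0,0,0,0,-0.7,0.9,-1],[0,0,0,0,-0.3,0.3,-1],[0,0,0,0,0,0.3,-1],[0,0,0,0,0,0,-1]]]'

```text
time_s: 56.6
position: [0.4761, 0.0938, 0.1637]
tcp_rot: [[-0.972, 0.233, -0.0], [0.233, 0.972, 0.001], [0.001, 0.001, -1.0]]
force: [-0.7, -0.8, 0.6]
opening: 0.007
```

>>> send_rows --moves '[[[0,0,0,0,-0.2,0.3,-1],[0,0,0,0,0,0.3,-1],[0,0,0,0,0,0.2,-1],[0,0,0,0,0,0,-1],[0,0,0,0,0,0,-1]]]'

```text
time_s: 57.1
position: [0.4762, 0.0921, 0.1557]
tcp_rot: [[-0.973, 0.232, 0.001], [0.232, 0.973, 0.001], [-0.001, 0.001, -1.0]]
force: [0.1, -0.7, 1.5]
opening: 0.009
```

>>> send_rows --moves '[[[0,0,0,0,0,0.2,-1],[0,0,0,0,0,0.2,-1],[0,0,0,0,0,0,-1],[0,0,0,0,0,0,-1],[0,0,0,0,0,0,-1]]]'

```text
time_s: 57.6
position: [0.4766, 0.0921, 0.1529]
tcp_rot: [[-0.973, 0.232, 0.002], [0.232, 0.973, 0.001], [-0.002, 0.001, -1.0]]
force: [-1.5, -0.6, 6.9]
opening: 0.005
```

>>> send_rows --moves '[[[0,0,0,0,0,0.2,-1],[0,0,0,0,0,0.1,-1],[0,0,0,0,0,0,-1],[0,0,0,0,0,0,-1],[0,0,0,0,0,0,-1]]]'

```text
time_s: 58.1
position: [0.4769, 0.0921, 0.1518]
tcp_rot: [[-0.973, 0.232, 0.004], [0.232, 0.973, 0.0], [-0.003, 0.001, -1.0]]
force: [-6.0, -1.5, 23.4]
opening: 0.003
```

>>> send_rows --moves '[[[0,0,0,0,0,0.1,-1],[0,0,0,0,0,0.1,-1],[0,0,0,0,0,0,-1],[0,0,0,0,0,0,-1],[0,0,0,0,0,0,-1]]]'

```text
time_s: 58.6
position: [0.477, 0.092, 0.1511]
tcp_rot: [[-0.973, 0.232, 0.005], [0.232, 0.973, 0.0], [-0.004, 0.001, -1.0]]
force: [-6.8, -1.3, 32.7]
opening: 0.006
```

>>> send_rows --moves '[[[0,0,0,0,0,-1,-1],[0,0,0,0,0,-3,-1],[0,0,0,0,0,-4,-1],[0,0,0,4,-3,0,-1],[0,0,0,4,-3,0,-1]]]'

```text
time_s: 59.1
position: [0.3855, 0.0518, 0.228]
tcp_rot: [[-0.973, 0.231, 0.006], [0.231, 0.973, -0.0], [-0.006, 0.001, -1.0]]
force: [-0.5, -1.5, -0.1]
opening: 0.002
```

>>> send_rows --moves '[[[0,0,0,0,-4.5,0,-1],[0,0,0,0,-4.5,0,-1],[0,0,0,0,-4.5,0,-1],[0,0,0,0,0,0,-1],[0,0,0,0,0,0,-1]]]'

```text
time_s: 59.6
position: [0.3528, -0.0798, 0.2267]
tcp_rot: [[-0.972, 0.237, 0.001], [0.237, 0.972, 0.001], [-0.001, 0.002, -1.0]]
force: [-0.4, 0.9, -0.1]
opening: 0.007
```

```bash
python3 - <<'E'
from h import *
st(); b=capture('scene'); a=capture('top')
for t in ("keeper_end","lid_pad","lemon_half_a","apple_core_a","bread_heel","corn_cob","rib_bone","whole_lemon","sponge","jam_jar","funnel","pot_scraper","soap_dish"):
    print(t,[(c,round(d['p'],2),np.round(d['location'],3).tolist()) for c in('top','scene') for d in spot_in(c,t)[:1]])
K=[B2W(-.045,y,.153) for y in (.098,-.117)]; print(proj("scene",K),proj("top",K))
im=np.zeros((600,800,3),np.uint8); im[:400,:400]=cv2.resize(b[80:220,280:420],(400,400)); im[:400,400:]=cv2.resize(a[170:330,110:270],(400,400)); im[400:,:320]=cv2.resize(b[200:400,100:420],(320,200)); im[400:,320:700]=a[150:350,260:640]; cv2.imwrite('pics/fin.png',im)
E
```

```text
59.6 pos [ 0.353 -0.08   0.227] F [-0.39   0.865 -0.146] open 0.007 jaw 76.3 j [ -30.7    9.2  116.8    0.1   54.  -107.1]
keeper_end [('top', 0.89, [0.496, 0.175, 0.152]), ('scene', 0.63, [0.498, 0.157, 0.151])]
lid_pad [('top', 0.68, [0.539, 0.185, 0.14]), ('scene', 0.76, [0.551, 0.177, 0.136])]
lemon_half_a [('scene', 0.7, [0.459, -0.214, 0.027])]
apple_core_a [('scene', 0.21, [0.498, 0.156, 0.156])]
bread_heel []
corn_cob [('scene', 0.5, [0.56, 0.134, 0.139])]
rib_bone [('scene', 0.24, [0.553, 0.181, 0.137])]
whole_lemon [('top', 0.7, [0.643, -0.206, 0.043]), ('scene', 0.74, [0.647, -0.22, 0.046])]
sponge [('top', 0.97, [0.446, -0.204, 0.025]), ('scene', 0.87, [0.459, -0.216, 0.028])]
jam_jar [('top', 0.55, [0.641, -0.462, 0.1])]
funnel [('top', 0.86, [0.789, -0.064, 0.028]), ('scene', 0.8, [0.8, -0.085, 0.025])]
pot_scraper [('top', 0.84, [0.418, -0.449, 0.012]), ('scene', 0.96, [0.428, -0.456, 0.01])]
soap_dish [('top', 0.56, [0.536, -0.458, 0.021]), ('scene', 0.89, [0.546, -0.467, 0.022])]
[[350.93  143.187]
 [300.477 180.06 ]] [[147.587 266.146]
 [252.092 290.508]]
```

View pics/fin.png

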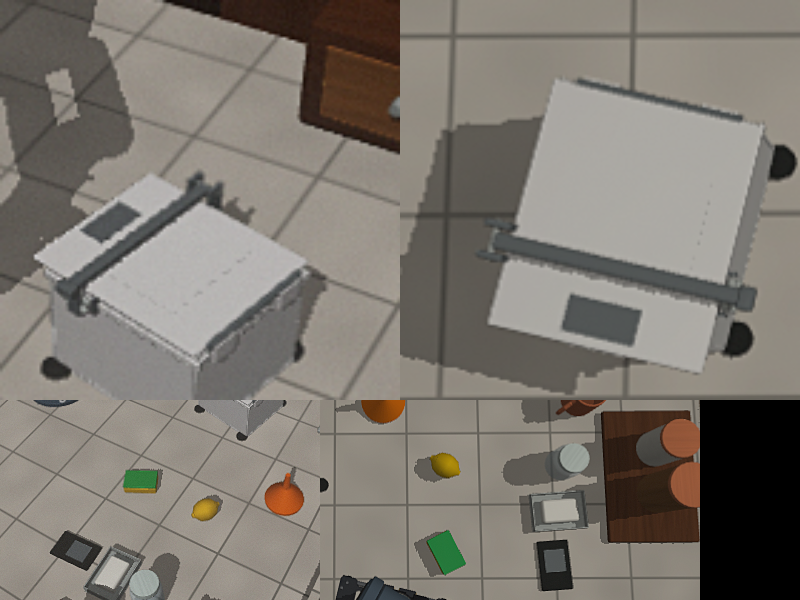

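The lid lies level and the keeper lies flat across it, with its end past the right wall at (85,300) in the left view. There are no scraps left on the sill and everything else is where it was. I'll hand the job in.

```bash
python3 -c "
from rig import bot
print(bot.hand_in())"
```

```text
the job is handed in; nothing more can be done
None
```

I handed the job in at about 60 s. All six scraps present (two lemon halves, the apple core, bread heel, corn cob and rib bone) went into the bin. I then pressed the lid down until it snapped, swung the keeper over it and pressed it home.

**Lid:** the push force peaked at about 12 N, fell to 8 N at the snap, then rose to 22 N against a hard stop. The lid stayed level after I let go, at about 137–140 mm.

**Keeper:** it came to a hard stop, with 33 N at the fingertips. Afterwards it lay flat at about 152 mm, against 153 mm expected when shut. I have no direct reading of the clip, so "shut" rests on that height, the force and the picture.

**Sill:** in the last pictures the scraps are gone. The whole lemon, sponge, funnel, scraper and soap dish are within about 5 mm of where they were, as is the jar in the top view.

**Checks that disagreed:** the scene camera still reported a lemon half (0.70), but its location is the sponge. The lower-valued corn, bone and apple reports lie on the lid or keeper, so I took them all as false. The scene camera missed the jar in that last check, though the top view and the picture show it in place.

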